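# Hang and fasten the stove's spatter-guard door

## Robot

A 7-joint arm with a two-finger parallel gripper is mounted at the origin on the work surface. World frame = base frame: x ahead of the robot, y to its left, z up, the work surface at z = 0. Lengths are in m, angles in rad, forces in N, time in s.
With the tool pointing down it reaches from about 0.4 to 0.875 m from the base axis. Payload 19.3 kg.
Tool frame: the origin (TCP) lies on the centre line of the jaws, within the pads' length; the fingertips stand 19 mm ahead of it and the grasp point (between the pads) is the TCP (bot.tip_extent is the distance from the TCP to the fingertips, in m); z points along the fingers, x is the direction in which the jaws open and shut, and the axes are right-handed (so a half turn about z gives the same grasp; the last joint's range is limited). The gripper opens to 85 mm and grips with 20 to 120 N. Pads are 22 mm wide; open, the fingers measure 114 mm over their backs; the gripper's body (76 mm by 85 mm) begins 54 mm behind the grasp point. The pads swing forward as they close: fully open they stand 13 mm farther back than shut.
Start: joints at [-1.245, 0.521, -0.036, 1.599, 0.021, 1.021, -0.113], TCP at [0.241, 0.577, 0.25] pointing down, gripper open.
Joint ranges: [-2.91, 2.91], [-0.3, 2.13], [-1.5, 1.42], [0.17, 2.43], [-1.26, 4.41], [0.16, 1.93], [-2.52, 2.52]. Speed limits (rad/s): [1.89, 1.89, 2.39, 2.39, 3.01, 3.01, 3.01].

## Interface

Orientations are given as a unit quaternion [x, y, z, w].
In Python, from station import bot gives the robot as it stands.
- The arm moves only by the tool arm_command, never from a script. Its argument "steps" is a list of rows, each an object with "translation": the shift along the tool's x, y, z in m, a list of three; "delta_rot": the turn, a rotation vector about the tool's x, y, z in degrees, a list of three; "fingers": the finger opening in m, from 0 to 0.0854. In form: [{"translation": [dx, dy, dz], "delta_rot": [ax, ay, az], "fingers": fingers}, ...]. A call has 1 to 20 rows; each row is the pose to reach, as a shift and turn from the pose measured when the call began, along the tool's axes at that moment; what a row does not reach only later rows make up. A row lasts 1/12 s, in which the tool goes at most 41.7 mm and 7.16 degrees, less where a joint would pass 70% of its speed; a pose out of reach is approached as far as the arm can. A call with a gripper value outside its range is refused whole. The fingers move at their own pace and stop on an object; "newtons" is the grip in N (left out, the last holds). Time passes only in rows, so rows that repeat a pose let the fingers close. It gives the time, the measured TCP pose, the force and the opening at its end, in the units of the state.
- bot.sense(): the state, without advancing time (a new reading comes with each control period).
- bot.get_image(name): name is "side" or "top"; returns a dict with "frame" (420x560x3 uint8, blue, green, red), "vfov" (degrees; the focal length in pixels is half the picture's height over the tangent of half this angle, whatever the lens; pixels are square), "cx", "cy" (the principal point, pixels), "pose" (4x4, takes a point from camera to world coordinates). Camera axes: x right, y up, looking along -z (the intrinsics and any distortion apply to the point x, -y, -z); pixel columns grow to the right and rows downward; lengths in m; the calibration is good to about 2 mm. A picture is of the moment at which its call begins. There is no depth.
- bot.job_done(): hands the job in, once; it reports no verdict.
Trained networks look in a picture, given as the dict that the camera call returned (one of the last four; its "shot" number tells which), for a name from the list of things; names that differ only in an ending like _2 or _b are one class to them, and where a whole thing is asked for, a point or a joint stands for the part that bears it (a point fixed in the world has none). Each returns a list of dicts, best first, with "p" (0 to 1); they miss things now and then, are a little off and sometimes report something else, mostly with a low value. They report only what shows in the picture. A call takes as long as a camera call.
- bot.look_for(target, picture): "xy" ([column, row] in pixels, amid what is visible of it).
- bot.silhouettes(target, picture): "pixels" (420x560 bool, what is visible of it) and "xy" ([column, row] in pixels, amid what is visible of it).
The state is a dict: "time": time; "joints": joint angles; "qd": joint speeds; "joint_torque": joint torques, N m; "eef_pos": TCP position; "tool_rot": TCP orientation; "ft_force": force on the tool from outside, world axes, zero at the start; "torque": the same for the moment, N m; "opening": finger opening in m.
Only numpy, scipy, OpenCV 4.12 (cv2) and the standard library are available. Lean on these libraries where they do the work, as an engineer would, in place of code of your own. Each camera call takes 0.05 s, during which the arm holds its last target.

## Task

Take the spatter-guard door out of its wooden block and lower both of its hinge knuckles fully home onto the two hinge pins beside the portable stove; it only goes on while standing open, clear of the keeper lip. Then swing it shut against the stop post without dropping or slamming it, and last turn the wing catch clockwise as far as it goes, so that its tongue keeps the door shut. Let go of everything and leave the mug and the jar where they are.

Things in the scene. Friction and masses are not known exactly. Their poses are not given: they have to be found in the camera images.
- guard: Fixed guard frame on a thin plate with the portable stove. Origin on the vertical hinge axis at table height; z up; +x runs from the hinge axis along the line of the shut door to the stop post and catch; the stove is on the +y side, and the door opens to the -y side. The catch post stands at x = 190, y = -15 mm.
- hinge_post (a point): Top centre of the dark steel hinge post (16 x 24 mm, 150 mm high), 36 mm behind the hinge axis (guard x = -36 mm). It carries two arms, 18 mm wide, that end in the two upright hinge pins.
- keeper (a point): Keeper lip: centre line of the shut door, at the lip's underside, 176 mm above the table. The lip (24 mm long, 6 mm thick, guard x = 141 to 165, y = -10 to 26 mm) is carried by the stop post (guard y = 8 to 26 mm) behind the shut door's free end and overhangs the shut door's top with 6 mm clearance: the door cannot be hung or lifted off while shut.
- stove (a point): Centre of the top of the portable stove, 340 mm along the guard's x, 270 mm along y, 75 mm high; pan supports and cartridge cover reach 105 mm above the table. Part of the fixed frame.
- pin_lower (a point): Foot of the lower hinge pin: centre of the 22 mm wide round shoulder (45 mm above the table) on which the lower knuckle rests when home. The vertical pin is 10 mm thick, 22 mm long with a tapered top 5 mm. Axes as guard.
- pin_upper (a point): The same for the upper hinge pin, exactly 90 mm above the lower. Its shoulder and arm are 10 mm thick below this point, so the lower knuckle must come in sideways, between the lower pin's top (22 mm above its shoulder) and this arm's underside (80 mm above the lower shoulder).
- door: Loose steel guard door, 0.3 to 0.6 kg. At the start it stands upright in the slot of the wooden block. Origin on its hinge axis at the underside of the lower knuckle; z up; x from the hinge axis to the free edge. Two knuckles: tubes 22 mm high, 24 mm outside, 14 mm bore, on the axis at z = 0 to 22 and 90 to 112 mm. Once hung it swings freely and stays where it is left.
- door_panel (a point): Middle of the door's framed panel, near its mass centre: x = 90.5, z = 55 mm in the door. Panel 149 mm wide (door x = 16 to 165 mm), 140 mm high (z = -15 to 125 mm), 12 mm thick. Shut: door x along guard x, 2 mm from the stop post. Open: free edge to the guard's -y side.
- knuckle_lower (a point): Centre of the underside of the lower knuckle (the door's origin), axes as the door.
- knuckle_upper (a point): Centre of the underside of the upper knuckle, 90 mm above the lower.
- door_grip (a point): Place to grip the door: on the tab (50 mm long along the door's x, 12 mm thick along y) that stands up from the middle of the top edge, z = 125 to 151 mm in the door; this point is at x = 90, z = 135 mm. The panel below it is also 12 mm thick.
- door_free (a point): Middle of the door's free edge, x = 165, z = 54.5 mm in the door.
- catch (a joint): Angle of the wing catch, rad. 0: tongue and wing point to the guard's -y, clear of the door; grows clockwise seen from above to the end stop at 1.571, where the tongue points to the hinge axis and lies 3 mm in front of the shut door's free end. It stays where it is left; about 0.06 N m turns it. Starts between 0.1 and 0.4.
- catch_grip (a point): On the catch's vertical axis, 210 mm above the table, in the upright steel wing to grip: 60 mm long, 10 mm thick, 34 mm high (191 to 225 mm above the table). The wing's length lies along this frame's y axis (tongue to -y), its thickness along x.
- catch_tongue (a point): Tip of the catch's tongue, a bar 12 mm wide and 14 mm high (140 to 154 mm above the table) that reaches 45 mm from the catch's axis, parallel to the wing and below it.
- rack: Fixed wooden block 130 x 90 x 46 mm; a slot along its x axis, 17 mm wide and 34 mm deep, floor 12 mm above the table, holds the door upright, its tab over the middle of the block. Origin at the centre of its underside.
- mug: White mug, 80 mm wide, 90 mm high. Origin at the centre of its underside. Leave alone.
- jar: Clear jar with a metal lid, 70 mm wide, 100 mm high. Origin at the centre of its underside. Leave alone.

How it is judged:
By the outcome, as a careful person would: the job done as asked, in the order asked, and still so for the second after the job is handed in, with the robot touching nothing.
It also fails if it takes over 58 s, if anything falls off the work surface, if the arm or the gripper's body presses on something with over 40 N, if the wrist force passes 120 N, or if a joint passes its speed limit or range.

## Working session

There is one attempt and no reset: what is moved stays moved. The work goes in short steps, Python scripts to look and compute and a tool call to move; the robot and the scene stay as the last step left them, time stands still between calls to the robot, and variables do not carry over. Pictures are saved under pics/ and viewed, and the job is handed in when it is done.

Besides the shell and the picture viewer there is one more tool, called after "Call:" as name([rows], argument=value, ...), one row to a line, values as JSON. arm_command: Moves the arm, as the interface text tells. Its arguments: {"type":"object","properties":{"steps":{"type":"array"},"newtons":{"type":"number"}},"required":["steps"]}

```bash
ls; mkdir -p pics; cat > h.py <<'E'
import numpy as np,cv2
from station import bot
def shot(n,save):
    p=bot.get_image(n); cv2.imwrite('pics/'+save+'.png',p['frame']); return p
def K(p):
    f=p['frame'].shape[0]/2/np.tan(np.radians(p['vfov'])/2); return f
def proj(p,X):
    X=np.atleast_2d(X); T=np.linalg.inv(p['pose']); c=X@T[:3,:3].T+T[:3,3]
    f=K(p); return np.c_[p['cx']+f*c[:,0]/-c[:,2], p['cy']-f*c[:,1]/-c[:,2]]
def ray(p,xy):
    f=K(p); d=np.array([(xy[0]-p['cx'])/f,-(xy[1]-p['cy'])/f,-1.]); d=p['pose'][:3,:3]@d
    return p['pose'][:3,3],d/np.linalg.norm(d)
def atz(p,xy,z):
    o,d=ray(p,xy); return o+d*(z-o[2])/d[2]
E
python3 - <<'E'
from h import *
print(bot.sense())
for n in('side','top'):
    p=shot(n,n+'0'); print(n,{k:v for k,v in p.items() if k!='frame'})
    for t in ['hinge_post','keeper','stove','pin_lower','pin_upper','door_panel','knuckle_lower','knuckle_upper','door_grip','door_free','catch_grip','catch_tongue','rack','mug','jar','door','guard','catch']:
        try: print(t,[(np.round(r['xy'],1).tolist(),round(float(r['p']),2)) for r in bot.look_for(t,p)][:3])
        except Exception as e: print(t,e)
E
```

```text
pics
{'time': 0.0, 'joints': array([-1.24518169,  0.52203379, -0.03629826,  1.60000502,  0.02122723,
        1.02107903, -0.11280742]), 'qd': array([ 6.31507652e-04,  2.59471031e-04, -4.75623689e-06, -8.48361631e-05,
        2.26513015e-03,  5.97356812e-04,  7.89027170e-04]), 'joint_torque': array([-3.57383260e-04, -9.27084732e+01,  1.98006526e+00, -3.69927621e+01,
        1.78903830e-02,  8.42278154e-03,  1.19026681e-04]), 'eef_pos': array([0.24090942, 0.57636701, 0.24971479]), 'tool_rot': array([ 8.32341815e-01,  5.54262374e-01, -4.39036875e-04,  3.63415065e-04]), 'ft_force': array([ 0.25595734, -0.31044521, -0.05730627]), 'torque': array([-0.00378484,  0.01636752, -0.03635638]), 'opening': 0.08516619898743316}
side {'vfov': 43.978767198293795, 'cx': 273.8567035404446, 'cy': 206.29895683573278, 'pose': array([[ 0.90874982,  0.33095426, -0.25424996,  0.19382551],
       [-0.41691936,  0.69252795, -0.58871325, -0.86706829],
       [-0.01876195,  0.64099479,  0.76731589,  1.19273867],
       [ 0.        ,  0.        ,  0.        ,  1.        ]]), 'shot': 1}
hinge_post [([262.5, 175.7]
[... 1143 characters left out ...]
inge_post [([205.2, 189.7], 0.68)]
keeper [([204.4, 190.5], 0.67)]
stove [([202.4, 190.7], 0.97), ([349.5, 216.7], 0.6), ([256.1, 172.2], 0.44)]
pin_lower [([201.2, 191.5], 0.59)]
pin_upper [([205.3, 187.0], 0.87)]
door_panel [([350.6, 219.6], 0.78)]
knuckle_lower [([351.4, 217.3], 0.83)]
knuckle_upper [([351.5, 214.3], 0.75)]
door_grip [([353.6, 214.9], 0.92)]
door_free [([350.9, 212.4], 0.6), ([204.6, 190.6], 0.31)]
catch_grip [([350.4, 215.9], 0.71), ([253.0, 170.6], 0.51)]
catch_tongue [([257.3, 171.3], 0.59)]
rack [([340.8, 219.0], 0.73)]
mug [([391.0, 269.6], 0.65), ([254.7, 173.5], 0.28)]
jar []
door [([351.5, 217.5], 0.6)]
guard [([200.9, 189.5], 0.82)]
catch [([255.4, 171.9], 0.58)]
```

```bash
python3 -c "
import cv2
for n in('side0','top0'):
    a=cv2.imread('pics/'+n+'.png'); cv2.imwrite('pics/'+n+'b.png',cv2.resize(a,(800,600)))
a=cv2.imread('pics/top0.png')[120:320,120:420]; cv2.imwrite('pics/topc.png',cv2.resize(a,None,fx=2.66,fy=2.66,interpolation=3))
a=cv2.imread('pics/side0.png')[120:420,170:420]; cv2.imwrite('pics/sidec.png',cv2.resize(a,None,fx=2,fy=2,interpolation=3))
"
```

```text
(no output)
```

View pics/side0b.png

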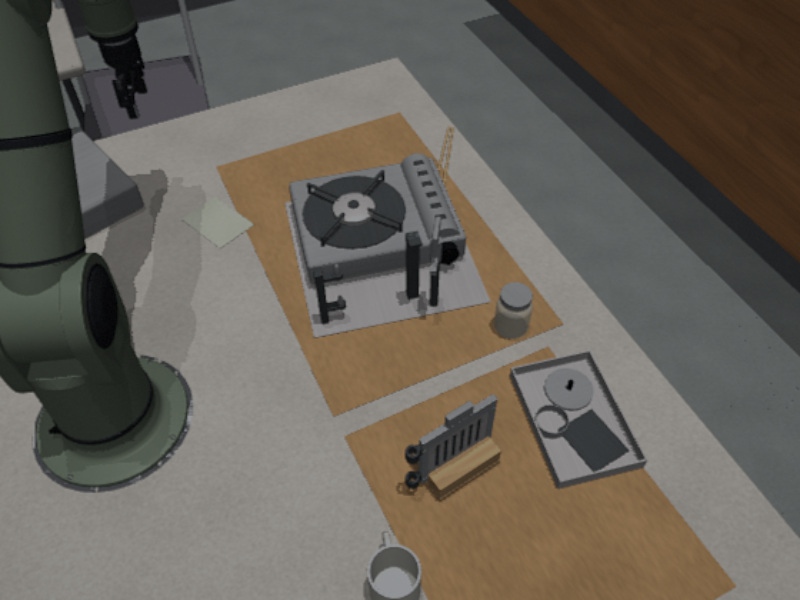

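View pics/topc.png

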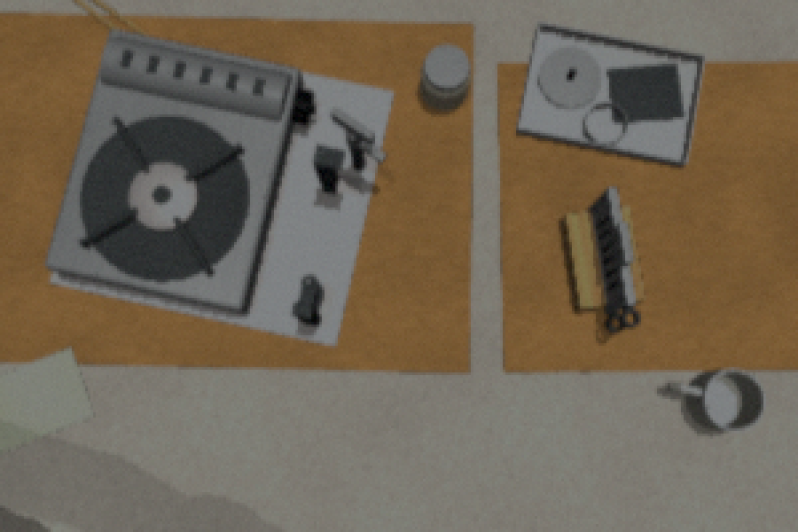

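View pics/sidec.png

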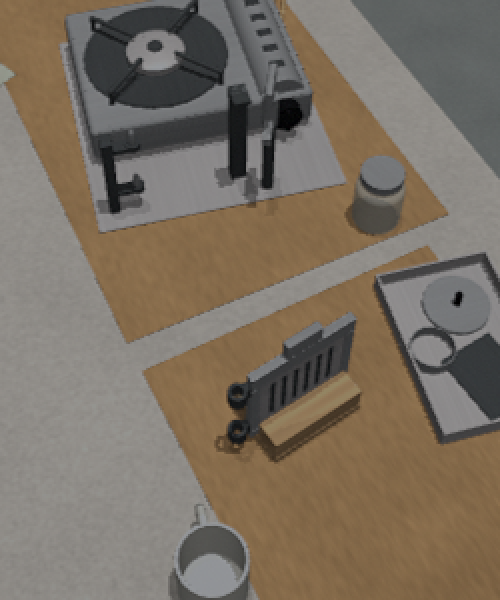

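View pics/top0b.png

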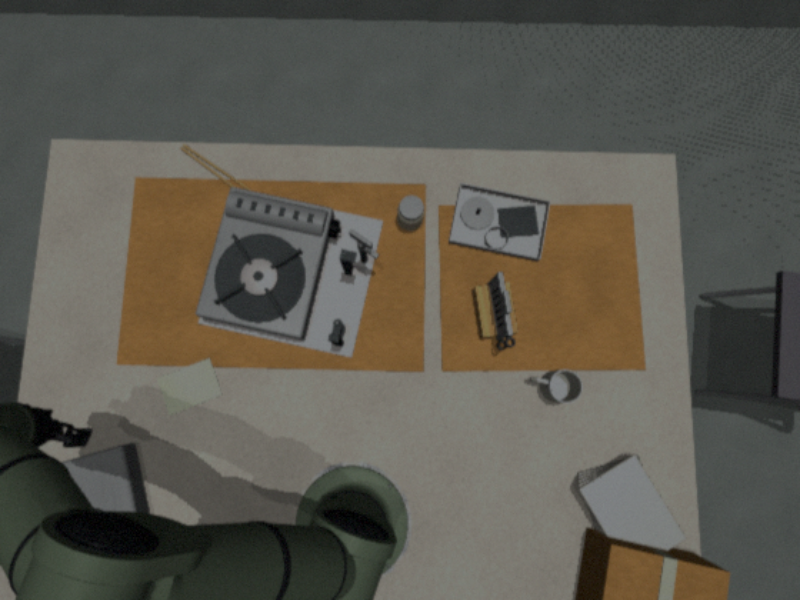

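```bash
python3 -c "
import cv2,numpy as np
def crop(n,x0,y0,w,h,s,out):
    a=cv2.imread('pics/'+n+'.png')[y0:y0+h,x0:x0+w]; a=cv2.resize(a,None,fx=s,fy=s,interpolation=cv2.INTER_CUBIC)
    a=cv2.convertScaleAbs(a,alpha=1.5,beta=10)
    for x in range((x0+9)//10*10,x0+w,10):
        cv2.line(a,(int((x-x0+.5)*s),0),(int((x-x0+.5)*s),5),(0,255,0)); cv2.putText(a,str(x),(int((x-x0+.5)*s)-10,15),0,.35,(0,255,0))
    for y in range((y0+9)//10*10,y0+h,10):
        cv2.line(a,(0,int((y-y0+.5)*s)),(5,int((y-y0+.5)*s)),(0,255,0)); cv2.putText(a,str(y),(6,int((y-y0+.5)*s)+4),0,.35,(0,255,0))
    cv2.imwrite('pics/'+out+'.png',a)
crop('side0',215,145,115,90,6.9,'c1')
crop('side0',275,270,85,85,7,'c2')
crop('top0',225,150,50,100,6,'c3')
crop('top0',320,180,55,75,8,'c4')
"
```

```text
(no output)
```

View pics/c1.png

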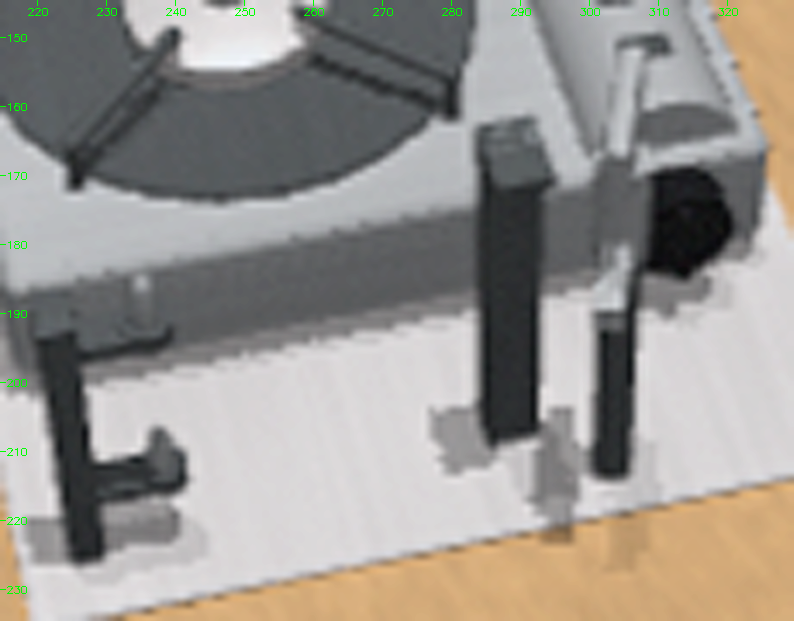

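View pics/c2.png

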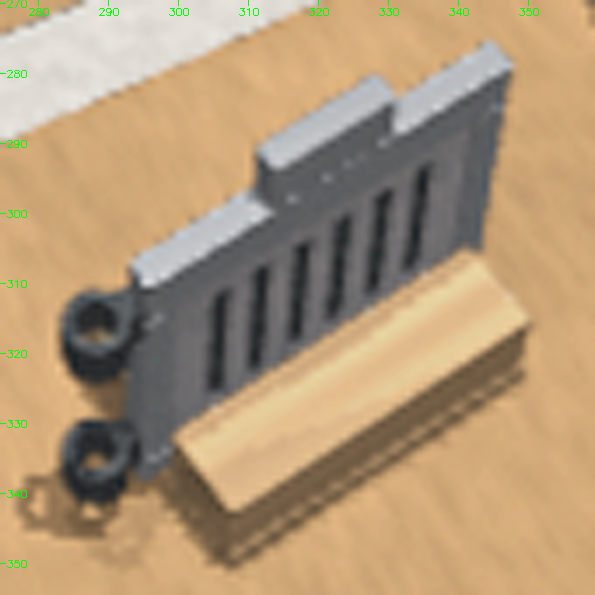

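View pics/c3.png

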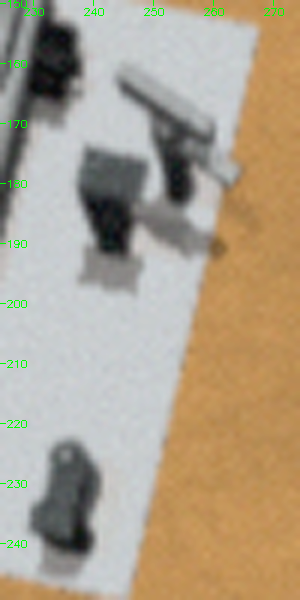

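View pics/c4.png

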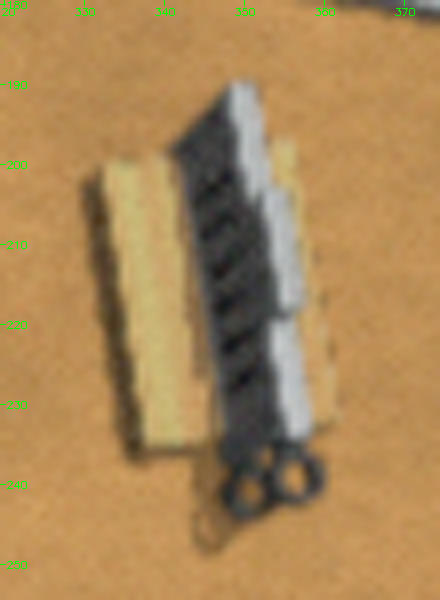

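```bash
cat > fit.py <<'E'
from h import *
import pickle
from scipy.optimize import least_squares
P={}
for n in('side','top'):
    P[n]=bot.get_image(n)
pickle.dump(P,open('P.pkl','wb'))
def T(q,X):
    c,s=np.cos(q[2]),np.sin(q[2]); X=np.array(X,float)/1000
    return np.c_[q[0]+c*X[:,0]-s*X[:,1], q[1]+s*X[:,0]+c*X[:,1], X[:,2]+(q[3] if len(q)>3 else 0)]
door={'side':[((16,-6,125),(295.5,311)),((16,6,125),(293,307)),((165,-6,125),(347.5,279)),((165,6,125),(344,275.5)),((65,-6,151),(314,294)),((65,6,151),(312,290.5)),((115,-6,151),(331,284)),((115,6,151),(329,280.5)),((0,0,112),(289,315.5)),((0,0,22),(289,334.5))],
'top':[((0,0,112),(366.5,238.5)),((0,0,22),(360,240.5)),((165,6,125),(358.3,190)),((165,-6,125),(361,190)),((16,6,125),(364.5,234.5)),((16,-6,125),(368,234)),((115,6,151),(362.5,203.5)),((115,-6,151),(365.5,203)),((65,6,151),(364.5,218.7)),((65,-6,151),(367,218.5))]}
guard={'side':[((0,0,157),(235,184.5)),((0,0,67),(237.5,207.5)),((141,26,182),(284,163)),((165,26,182),(292,162)),((141,-10,182),(285.5,171.5)),((165,-10,182),(294.5,171)),((190,-15,0),(303,212))],
'top':[((0,0,157),(235.5,225.5)),((165,26,182),(239,174.5)),((165,-10,182),(249,176.5)),((141,-10,182),(247.5,184)),((141,26,182),(237.5,181.5)),((190,-15,225),(252,166.3))]}
def fit(D,q0,zoff=None):
    def f(q):
        qq=np.r_[q,zoff] if zoff is not None else q
        return np.concatenate([(proj(P[n],T(qq,[a for a,_ in D[n]]))-np.array([b for _,b in D[n]])).ravel() for n in D])
    r=least_squares(f,q0,loss='soft_l1',f_scale=1.)
    return r.x,f(r.x).reshape(-1,2)
if __name__=='__main__':
    np.set_printoptions(suppress=True,precision=4)
    for nm,D,q0,z in(('door',door,[.45,-.3,0],.027),('guard',guard,[.5,.1,0],None)):
        for k in(['side','top'],['side'],['top']):
            x,r=fit({n:D[n] for n in k},q0,z); print(nm,k,x,np.degrees(x[2])); 
            if len(k)==2: print(r.round(1).tolist())
E
python3 fit.py
```

```text
door ['side', 'top'] [ 0.4383 -0.3677  0.17  ] 9.739799938802435
[[0.9, 1.8], [0.2, 1.9], [0.8, 0.8], [1.0, 0.7], [0.4, 1.8], [-0.8, 1.4], [1.1, 0.6], [-0.2, 0.4], [-0.1, 1.8], [-0.2, 0.9], [-7.2, 0.5], [-6.5, 0.6], [-8.9, 0.1], [-8.0, -0.4], [-7.0, -0.3], [-6.9, -0.4], [-8.7, -0.1], [-8.1, -0.1], [-7.9, -0.2], [-6.8, -0.6]]
door ['side'] [ 0.4391 -0.364   0.1631] 9.347158341318698
door ['top'] [ 0.4382 -0.3905  0.1361] 7.799998423622333
guard ['side', 'top'] [ 0.4719  0.0407 -0.1959] -11.222049626027317
[[-0.7, 0.7], [-0.7, -0.9], [-1.2, -0.4], [-0.7, -0.9], [0.5, 0.4], [0.2, -0.7], [-0.4, 0.7], [0.3, -0.1], [0.1, -0.5], [0.8, -0.2], [0.6, -0.7], [-0.1, -0.5], [0.4, -0.4]]
guard ['side'] [ 0.4728  0.0401 -0.2001] -11.466041842563437
guard ['top'] [ 0.4705  0.0415 -0.1948] -11.161721906184484
```

```bash
python3 - <<'E'
s=open('fit.py').read()
i=s.index("'top':[((0,0,112)"); j=s.index("]}",i)
s=s[:i]+"'top':[((0,0,112),(356.6,238.5)),((0,0,22),(350.5,240.5)),((165,6,125),(348.5,189.9)),((165,-6,125),(351.4,189.9)),((16,6,125),(353.9,234.5)),((16,-6,125),(358,233.6)),((115,6,151),(352.6,203.3)),((115,-6,151),(355.5,203)),((65,6,151),(354.5,218.9)),((65,-6,151),(357,218))"+s[j:]
open('fit.py','w').write(s)
E
python3 fit.py
cat > ov.py <<'E'
from fit import *
def box(x0,x1,y0,y1,z0,z1):
    v=[(x,y,z) for x in(x0,x1) for y in(y0,y1) for z in(z0,z1)]
    return [(v[i],v[j]) for i in range(8) for j in range(i+1,8) if sum(a!=b for a,b in zip(v[i],v[j]))==1]
def cyl(r,z,x=0,y=0):
    t=np.linspace(0,2*np.pi,17); p=[(x+r*np.cos(a),y+r*np.sin(a),z) for a in t]; return list(zip(p[:-1],p[1:]))
DOOR=box(16,165,-6,6,-15,125)+box(65,115,-6,6,125,151)+cyl(12,22)+cyl(7,22)+cyl(12,112)+cyl(7,112)+cyl(12,0)+cyl(12,90)
GUARD=box(-44,-28,-12,12,0,150)+box(141,165,-10,26,176,182)+box(141,165,8,26,0,176)+cyl(5,62)+cyl(5,152)+cyl(11,45)+cyl(11,135)+cyl(4,0,190,-15)+cyl(4,225,190,-15)
def draw(a,p,S,q,s,x0,y0,col):
    for u,v in S:
        w=proj(p,T(q,[u,v])); w=((w-[x0,y0]+.5)*s*16).astype(int)
        cv2.line(a,tuple(map(int,w[0])),tuple(map(int,w[1])),col,1,cv2.LINE_AA,4)
def over(p,x0,y0,w,h,s,items,out):
    a=cv2.resize(p['frame'][y0:y0+h,x0:x0+w],None,fx=s,fy=s,interpolation=cv2.INTER_CUBIC); a=cv2.convertScaleAbs(a,alpha=1.5,beta=10)
    for S,q,c in items: draw(a,p,S,q,s,x0,y0,c)
    cv2.imwrite('pics/'+out+'.png',a)
E
python3 - <<'E'
from ov import *
d,_=fit(door,[.45,-.3,0],.027); g,_=fit(guard,[.5,.1,0])
qd=np.r_[d,.027]
c=(0,255,255)
over(P['side'],215,145,115,90,6,[(GUARD,g,c)],'o1')
over(P['side'],275,270,85,85,6,[(DOOR,qd,c)],'o2')
over(P['top'],225,150,50,100,6,[(GUARD,g,c)],'o3')
over(P['top'],320,180,55,75,7,[(DOOR,qd,c)],'o4')
a,b=cv2.imread('pics/o3.png'),cv2.imread('pics/o4.png'); H=600
o=np.zeros((600,700,3),np.uint8); o[:a.shape[0],:300]=a[:600]; o[:b.shape[0],310:310+b.shape[1]]=b; cv2.imwrite('pics/o34.png',o)
E
```

```text
door ['side', 'top'] [ 0.4387 -0.3622  0.1558] 8.925821693859577
[[-0.0, -0.2], [-0.6, -0.1], [0.3, -0.3], [0.6, -0.5], [-0.4, 0.1], [-1.5, -0.3], [0.5, -0.8], [-0.7, -1.1], [-1.0, -0.2], [-1.1, -1.1], [1.0, 0.4], [1.4, 0.4], [-0.0, -0.0], [0.6, -0.5], [2.0, -0.5], [1.5, -0.1], [-0.0, -0.1], [0.7, -0.3], [0.6, -0.6], [1.8, -0.2]]
door ['side'] [ 0.4391 -0.364   0.1631] 9.347158341318698
door ['top'] [ 0.4377 -0.3572  0.1297] 7.430986002863797
guard ['side', 'top'] [ 0.4719  0.0407 -0.1959] -11.222049626027317
[[-0.7, 0.7], [-0.7, -0.9], [-1.2, -0.4], [-0.7, -0.9], [0.5, 0.4], [0.2, -0.7], [-0.4, 0.7], [0.3, -0.1], [0.1, -0.5], [0.8, -0.2], [0.6, -0.7], [-0.1, -0.5], [0.4, -0.4]]
guard ['side'] [ 0.4728  0.0401 -0.2001] -11.466041842563437
guard ['top'] [ 0.4705  0.0415 -0.1948] -11.161721906184484
```

View pics/o1.png

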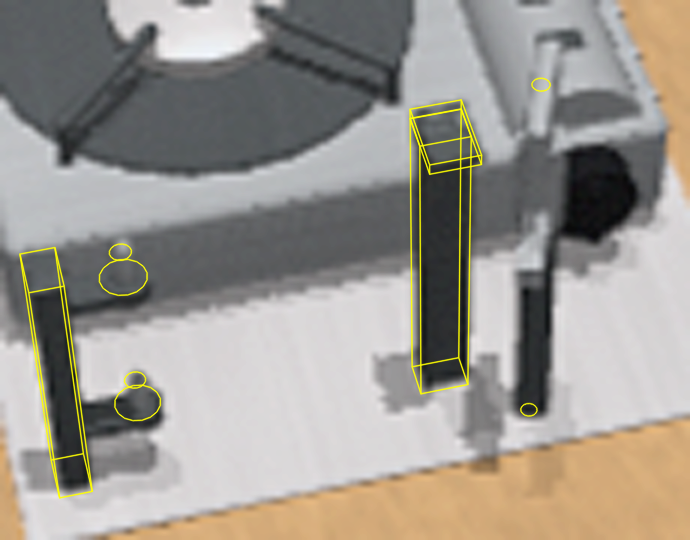

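View pics/o2.png

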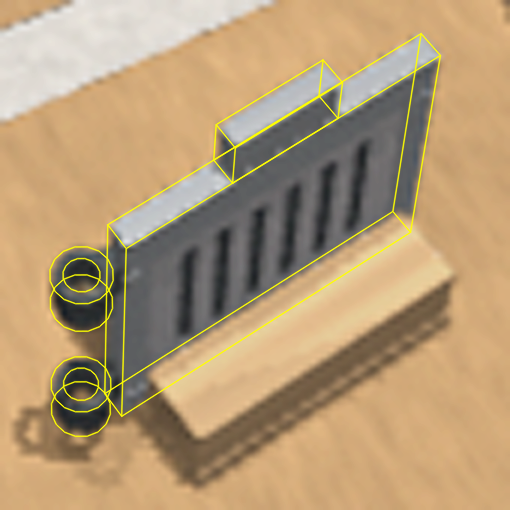

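View pics/o34.png

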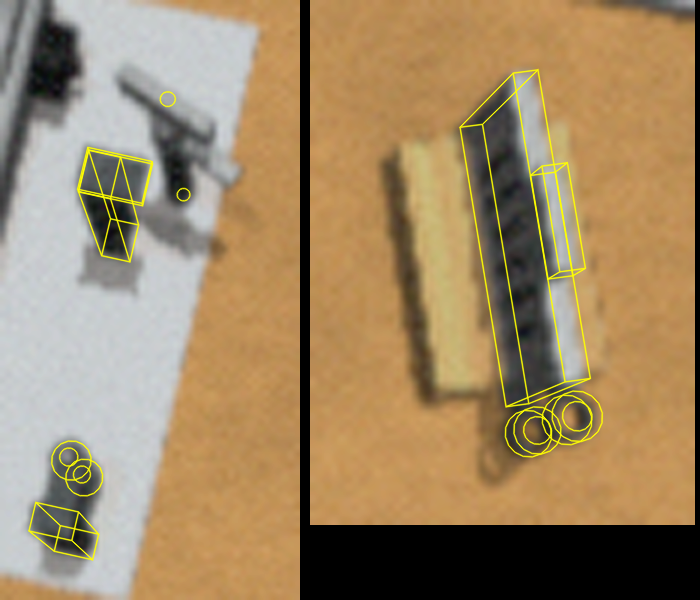

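```bash
cat > mv.py <<'E'
from h import *
from scipy.spatial.transform import Rotation as R
import sys
def down(yawdeg):
    y=np.radians(yawdeg); x=np.array([np.cos(y),np.sin(y),0]); z=np.array([0,0,-1.]); return R.from_matrix(np.c_[x,np.cross(z,x),z])
def rel(pos,yaw,s=None):
    s=s or bot.sense(); r0=R.from_quat(s['tool_rot'])
    t=r0.inv().apply(np.array(pos)-s['eef_pos']); w=np.degrees((r0.inv()*down(yaw)).as_rotvec())
    return np.round(t,4).tolist(),np.round(w,2).tolist()
def st():
    s=bot.sense(); m=R.from_quat(s['tool_rot']).as_matrix()
    print('t',round(s['time'],2),'pos',s['eef_pos'].round(4),'yaw',np.degrees(np.arctan2(m[1,0],m[0,0])).round(2),'j',s['joints'].round(2),'F',s['ft_force'].round(1),'open',round(s['opening'],4))
E
python3 - <<'E'
from mv import *
from fit import *
st()
d,_=fit(door,[.45,-.3,0],.027); g,_=fit(guard,[.5,.1,0])
np.savez('fit.npz',d=d,g=g)
grip=T(np.r_[d,.027],[(90,0,135)])[0]; print(grip, np.degrees(d[2])-90)
print(rel([.45,.2,.38],0)); print(rel([grip[0],grip[1],.26],np.degrees(d[2])-90))
E
```

```text
t 2.3 pos [0.241  0.5767 0.2503] yaw 67.32 j [-1.25  0.52 -0.04  1.6   0.02  1.02 -0.11] F [-0.5 -0.4  0.6] open 0.0859
[ 0.52759108 -0.34821243  0.162     ] -81.07417830614042
([-0.267, 0.3381, -0.1297], [-0.0, 0.0, 67.32])
([-0.7429, 0.621, -0.0097], [0.0, 0.0, 148.4])
```

Call:
arm_command([
  {"translation": [-0.1,0.1,-0.1],"delta_rot": [0,0,20],"fingers": 0.085},
  {"translation": [-0.1,0.1,-0.1],"delta_rot": [0,0,20],"fingers": 0.085},
  {"translation": [-0.267,0.338,-0.13],"delta_rot": [0,0,67],"fingers": 0.085},
  {"translation": [-0.267,0.338,-0.13],"delta_rot": [0,0,67],"fingers": 0.085},
  {"translation": [-0.267,0.338,-0.13],"delta_rot": [0,0,67],"fingers": 0.085},
  {"translation": [-0.267,0.338,-0.13],"delta_rot": [0,0,67],"fingers": 0.085},
  {"translation": [-0.267,0.338,-0.13],"delta_rot": [0,0,67],"fingers": 0.085},
  {"translation": [-0.267,0.338,-0.13],"delta_rot": [0,0,67],"fingers": 0.085},
  {"translation": [-0.267,0.338,-0.13],"delta_rot": [0,0,67],"fingers": 0.085},
  {"translation": [-0.267,0.338,-0.13],"delta_rot": [0,0,67],"fingers": 0.085},
  {"translation": [-0.5,0.5,-0.13],"delta_rot": [0,0,110],"fingers": 0.085},
  {"translation": [-0.5,0.5,-0.13],"delta_rot": [0,0,110],"fingers": 0.085},
  {"translation": [-0.5,0.5,-0.13],"delta_rot": [0,0,110],"fingers": 0.085},
  {"translation": [-0.5,0.5,-0.13],"delta_rot": [0,0,110],"fingers": 0.085},
  {"translation": [-0.5,0.5,-0.13],"delta_rot": [0,0,110],"fingers": 0.085},
  {"translation": [-0.5,0.5,-0.13],"delta_rot": [0,0,110],"fingers": 0.085},
])

```text
time: 3.63
eef_pos: [0.4922, -0.0114, 0.3789]
tool_rot: [0.93, -0.366, 0.0, -0.0]
ft_force: [1.1, 0.9, -1.0]
opening: 0.0849
```

```bash
python3 - <<'E'
from mv import *
st()
d=np.load('fit.npz')['d']
print(rel([.5276,-.3475,.25],-81.1),rel([.5276,-.3475,.165],-81.1))
E
```

```text
t 3.63 pos [ 0.4922 -0.0114  0.3789] yaw -42.99 j [-0.61  0.21  0.62  1.78 -0.13  1.19 -0.7 ] F [ 1.1  0.9 -1. ] open 0.0849
([0.255, 0.2219, 0.1287], [-0.06, 0.0, 38.11]) ([0.255, 0.222, 0.2137], [-0.06, 0.0, 38.11])
```

Call:
arm_command([
  {"translation": [0.255,0.222,0.08],"delta_rot": [0,0,38.1],"fingers": 0.085},
  {"translation": [0.255,0.222,0.08],"delta_rot": [0,0,38.1],"fingers": 0.085},
  {"translation": [0.255,0.222,0.08],"delta_rot": [0,0,38.1],"fingers": 0.085},
  {"translation": [0.255,0.222,0.08],"delta_rot": [0,0,38.1],"fingers": 0.085},
  {"translation": [0.255,0.222,0.08],"delta_rot": [0,0,38.1],"fingers": 0.085},
  {"translation": [0.255,0.222,0.1],"delta_rot": [0,0,38.1],"fingers": 0.085},
  {"translation": [0.255,0.222,0.1],"delta_rot": [0,0,38.1],"fingers": 0.085},
  {"translation": [0.255,0.222,0.1],"delta_rot": [0,0,38.1],"fingers": 0.085},
  {"translation": [0.255,0.222,0.11],"delta_rot": [0,0,38.1],"fingers": 0.085},
  {"translation": [0.255,0.222,0.11],"delta_rot": [0,0,38.1],"fingers": 0.085},
  {"translation": [0.255,0.222,0.12],"delta_rot": [0,0,38.1],"fingers": 0.085},
  {"translation": [0.255,0.222,0.12],"delta_rot": [0,0,38.1],"fingers": 0.085},
])

```text
time: 4.63
eef_pos: [0.5273, -0.3466, 0.2572]
tool_rot: [0.76, -0.65, -0.001, -0.001]
ft_force: [-0.5, 0.3, 0.0]
opening: 0.0851
```

```bash
python3 - <<'E'
from mv import *
from ov import *
st()
f=np.load('fit.npz')
over(P['side'],275,220,95,130,4.5,[(DOOR,np.r_[f['d'],.027],(0,255,255))],'g1')
over(P['top'],310,170,80,85,6,[(DOOR,np.r_[f['d'],.027],(0,255,255))],'g2')
print(rel([.5276,-.3475,.165],-81.1))
E
```

```text
t 4.73 pos [ 0.5279 -0.3464  0.2589] yaw -81.0 j [ 0.04  0.63  0.71  1.6  -0.45  1.09 -0.54] F [-0.5  0.5  0.4] open 0.0852
([0.0012, 0.0006, 0.0939], [-0.08, 0.05, 0.1])
```

View pics/g1.png

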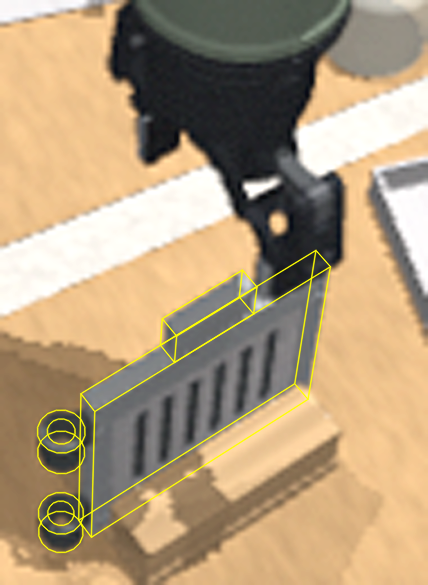

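View pics/g2.png

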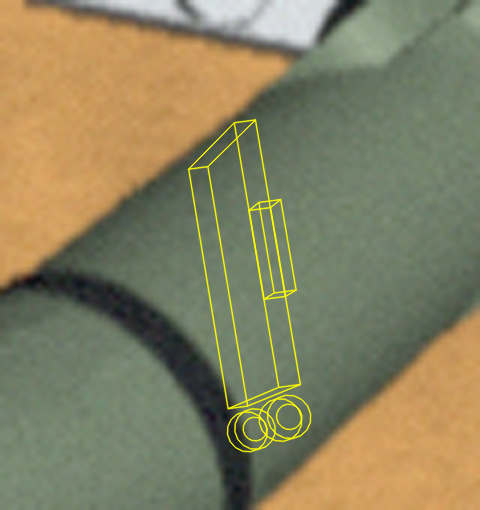

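```bash
python3 - <<'E'
from mv import *
import pickle
P=pickle.load(open('P.pkl','rb'))
s=bot.sense();m=R.from_quat(s['tool_rot']).as_matrix();p=s['eef_pos']
q=proj(P['side'],[p,p+m[:,0]*.045+m[:,2]*.006,p-m[:,0]*.045+m[:,2]*.006]); print(q,(q-[275,220])*4.5)
E
```

```text
[[322.68547697 266.09903183]
 [335.53710034 282.62593785]
 [310.09457018 253.30692166]] [[214.58464637 207.44564323]
 [272.41695155 281.81672032]
 [157.92556579 149.88114748]]
```

Call:
arm_command([
  {"translation": [0.001,0.0005,0.02],"delta_rot": [0,0,0],"fingers": 0.085},
  {"translation": [0.001,0.0005,0.045],"delta_rot": [0,0,0],"fingers": 0.085},
  {"translation": [0.001,0.0005,0.07],"delta_rot": [0,0,0],"fingers": 0.085},
  {"translation": [0.001,0.0005,0.085],"delta_rot": [0,0,0],"fingers": 0.085},
  {"translation": [0.001,0.0005,0.095],"delta_rot": [0,0,0],"fingers": 0.06},
  {"translation": [0.001,0.0005,0.096],"delta_rot": [0,0,0],"fingers": 0.04},
  {"translation": [0.001,0.0005,0.096],"delta_rot": [0,0,0],"fingers": 0.03},
  {"translation": [0.001,0.0005,0.096],"delta_rot": [0,0,0],"fingers": 0.022},
], newtons=40)

```text
time: 5.4
eef_pos: [0.5283, -0.3474, 0.1642]
tool_rot: [0.761, -0.649, 0.001, -0.001]
ft_force: [-0.5, -0.5, 0.2]
opening: 0.0384
```

```bash
python3 - <<'E'
from mv import *
from ov import *
st()
f=np.load('fit.npz')
over(P['side'],275,220,95,130,4.5,[],'g3')
E
```

```text
t 5.5 pos [ 0.5282 -0.3475  0.1641] yaw -80.99 j [ 0.09  0.73  0.64  1.68 -0.53  0.91 -0.48] F [-0.6  0.1  0.4] open 0.0228
```

View pics/g3.png

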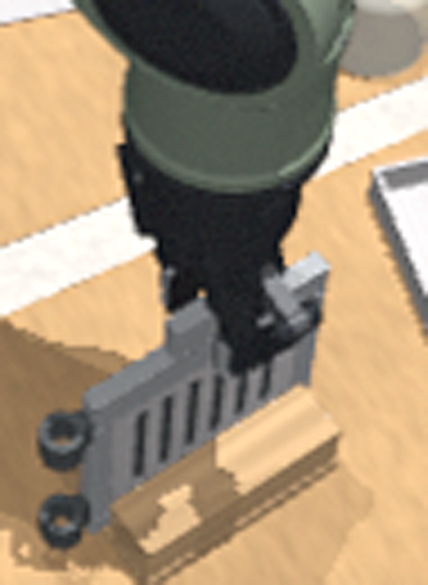

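Call:
arm_command([
  {"translation": [0,0,0],"delta_rot": [0,0,0],"fingers": 0.015},
  {"translation": [0,0,0],"delta_rot": [0,0,0],"fingers": 0.005},
  {"translation": [0,0,0],"delta_rot": [0,0,0],"fingers": 0.005},
  {"translation": [0,0,0],"delta_rot": [0,0,0],"fingers": 0.005},
  {"translation": [0,0,0],"delta_rot": [0,0,0],"fingers": 0.005},
  {"translation": [0,0,-0.005],"delta_rot": [0,0,0],"fingers": 0.005},
  {"translation": [0,0,-0.02],"delta_rot": [0,0,0],"fingers": 0.005},
  {"translation": [0,0,-0.04],"delta_rot": [0,0,0],"fingers": 0.005},
  {"translation": [0,0,-0.06],"delta_rot": [0,0,0],"fingers": 0.005},
  {"translation": [0,0,-0.08],"delta_rot": [0,0,0],"fingers": 0.005},
  {"translation": [0,0,-0.1],"delta_rot": [0,0,0],"fingers": 0.005},
  {"translation": [0,0,-0.12],"delta_rot": [0,0,0],"fingers": 0.005},
  {"translation": [0,0,-0.13],"delta_rot": [0,0,0],"fingers": 0.005},
], newtons=80)

```text
time: 6.58
eef_pos: [0.528, -0.348, 0.2966]
tool_rot: [0.76, -0.649, 0.002, -0.001]
ft_force: [-0.2, 0.1, -3.1]
opening: 0.011
```

```bash
python3 - <<'E'
from mv import *
from ov import *
st()
f=np.load('fit.npz')
s=bot.sense()
d=np.r_[f['d'],.027]; d[2]=np.radians(9.0); d[3]=.027+s['eef_pos'][2]-.1641
over(P['side'],265,180,105,130,4.5,[(DOOR,d,(0,255,255))],'g4')
E
```

```text
t 6.68 pos [ 0.5282 -0.3479  0.2956] yaw -80.99 j [ 0.03  0.59  0.74  1.56 -0.43  1.15 -0.56] F [ 0.3 -1.8 -4.3] open 0.0111
```

View pics/g4.png

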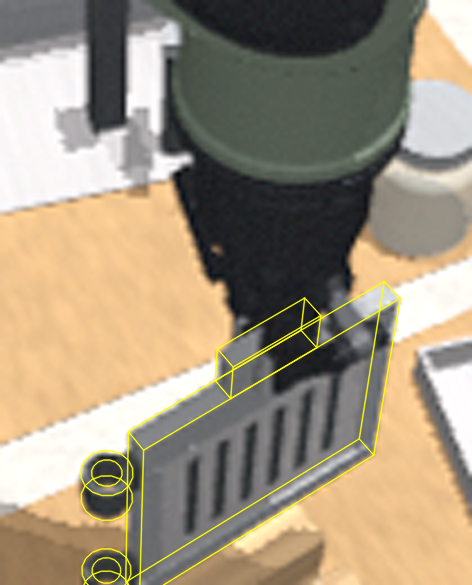

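```bash
cat >> mv.py <<'E'
G=None
HX=.0906; HZ=.1371
def tcp_for(gx,gy,z,open_deg,g,hx=HX,hz=HZ):
    """guard mm position of door axis, z of door origin (m) -> tcp pos,yaw"""
    a=g[2]; c,s=np.cos(a),np.sin(a)
    o=np.array([g[0]+c*gx/1e3-s*gy/1e3,g[1]+s*gx/1e3+c*gy/1e3])
    th=a-np.radians(open_deg)
    return [o[0]+hx*np.cos(th),o[1]+hx*np.sin(th),z+hz],np.degrees(th)-90
E
python3 - <<'E'
from mv import *
st()
g=np.load('fit.npz')['g']
p,y=tcp_for(0,-60,.085,30,g); print(p,y,rel(p,y))
E
```

```text
t 6.68 pos [ 0.5282 -0.3479  0.2956] yaw -80.99 j [ 0.03  0.59  0.74  1.56 -0.43  1.15 -0.56] F [ 0.3 -1.8 -4.3] open 0.0111
[np.float64(0.5283353861963677), np.float64(-0.0778672996959997), 0.22210000000000002] -131.2220496260273 ([-0.2667, -0.0421, 0.0733], [-0.28, 0.05, 50.23])
```

Call:
arm_command([
  {"translation": [-0.01,-0.002,0.003],"delta_rot": [0,0,2],"fingers": 0.005},
  {"translation": [-0.03,-0.005,0.008],"delta_rot": [0,0,6],"fingers": 0.005},
  {"translation": [-0.055,-0.009,0.015],"delta_rot": [0,0,11],"fingers": 0.005},
  {"translation": [-0.08,-0.013,0.022],"delta_rot": [0,0,15],"fingers": 0.005},
  {"translation": [-0.105,-0.017,0.029],"delta_rot": [0,0,20],"fingers": 0.005},
  {"translation": [-0.13,-0.021,0.036],"delta_rot": [0,0,25],"fingers": 0.005},
  {"translation": [-0.155,-0.025,0.043],"delta_rot": [0,0,30],"fingers": 0.005},
  {"translation": [-0.18,-0.029,0.05],"delta_rot": [0,0,35],"fingers": 0.005},
  {"translation": [-0.205,-0.033,0.057],"delta_rot": [0,0,39],"fingers": 0.005},
  {"translation": [-0.23,-0.037,0.063],"delta_rot": [0,0,44],"fingers": 0.005},
  {"translation": [-0.25,-0.04,0.069],"delta_rot": [0,0,48],"fingers": 0.005},
  {"translation": [-0.262,-0.042,0.072],"delta_rot": [-0.2,0,49.5],"fingers": 0.005},
  {"translation": [-0.267,-0.042,0.073],"delta_rot": [-0.3,0,50.2],"fingers": 0.005},
  {"translation": [-0.267,-0.042,0.073],"delta_rot": [-0.3,0,50.2],"fingers": 0.005},
  {"translation": [-0.267,-0.042,0.073],"delta_rot": [-0.3,0,50.2],"fingers": 0.005},
])

```text
time: 7.93
eef_pos: [0.5279, -0.0784, 0.2222]
tool_rot: [-0.413, 0.911, 0.0, -0.0]
ft_force: [-0.3, 0.0, -4.6]
opening: 0.011
```

```bash
cat >> mv.py <<'E'
def door_q(hx=HX,hz=HZ):
    s=bot.sense(); m=R.from_quat(s['tool_rot']).as_matrix(); th=np.arctan2(m[1,0],m[0,0])+np.pi/2; p=s['eef_pos']
    return np.array([p[0]-hx*np.cos(th),p[1]-hx*np.sin(th),th,p[2]-hz])
E
python3 - <<'E'
from mv import *
from ov import *
st()
g=np.load('fit.npz')['g']
q=door_q(); print(q)
c=(0,255,255)
over(P['side'],215,145,110,110,5.4,[(DOOR,q,c),(GUARD,g,(0,255,0))],'h1')
over(P['top'],205,140,100,110,5.4,[(DOOR,q,c),(GUARD,g,(0,255,0))],'h2')
over(P['side'],215,145,110,110,5.4,[],'h1n')
E
```

```text
t 8.03 pos [ 0.5281 -0.0789  0.2226] yaw -131.23 j [-0.63  0.62  0.99  1.9  -0.63  0.97 -1.64] F [ 0.3 -0.6 -3.4] open 0.0112
[ 0.45992503 -0.01918348 -0.71958981  0.08545618]
```

View pics/h1.png

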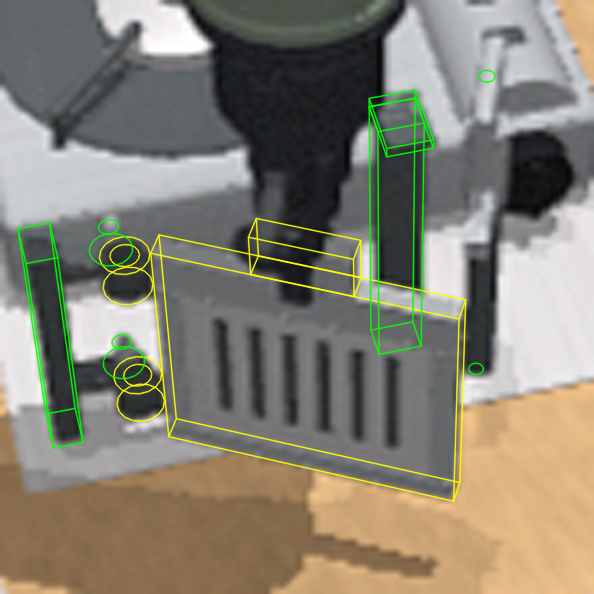

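View pics/h2.png

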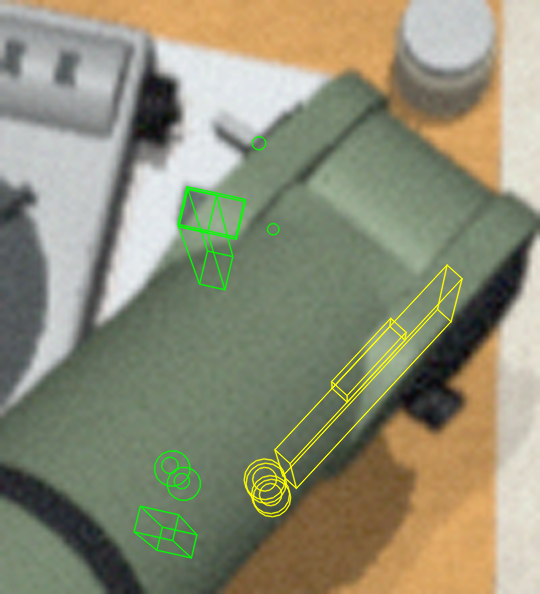

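View pics/h1n.png

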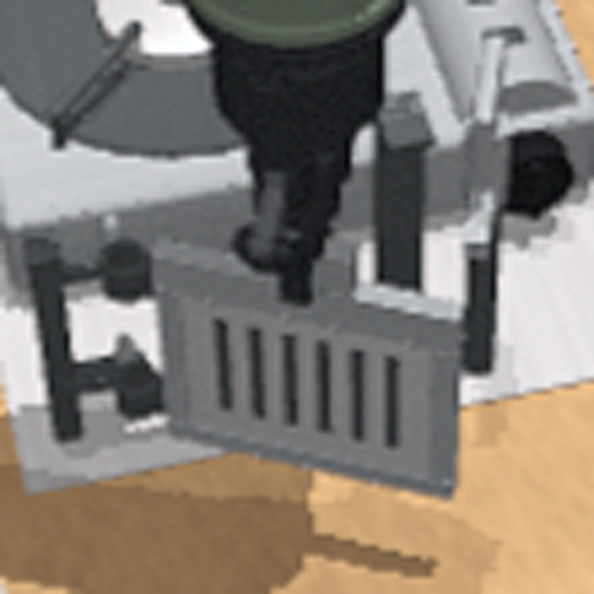

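```bash
cat > zoom.py <<'E'
import cv2,numpy as np
def zoom(a,x0,y0,w,h,s,out,al=1.8):
    a=cv2.resize(a[y0:y0+h,x0:x0+w],None,fx=s,fy=s,interpolation=cv2.INTER_CUBIC)
    a=cv2.convertScaleAbs(a,alpha=al,beta=25)
    for x in range((x0+4)//5*5,x0+w,5):
        X=int((x-x0+.5)*s); cv2.line(a,(X,0),(X,a.shape[0]),(0,200,0) if x%10==0 else (0,110,0)); cv2.putText(a,str(x),(X+2,10),0,.35,(0,0,255))
    for y in range((y0+4)//5*5,y0+h,5):
        Y=int((y-y0+.5)*s); cv2.line(a,(0,Y),(a.shape[1],Y),(0,200,0) if y%10==0 else (0,110,0)); cv2.putText(a,str(y),(2,Y-2),0,.35,(0,0,255))
    cv2.imwrite('pics/'+out+'.png',a)
E
python3 - <<'E'
import pickle
from zoom import *
import cv2
P=pickle.load(open('P.pkl','rb'))
zoom(P['side']['frame'],215,178,45,50,12,'z1',2.5)
zoom(P['side']['frame'],228,180,80,60,10,'z3')
zoom(cv2.imread('pics/side0.png'),215,178,45,50,12,'z2',2.5)
E
```

```text
(no output)
```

View pics/z1.png

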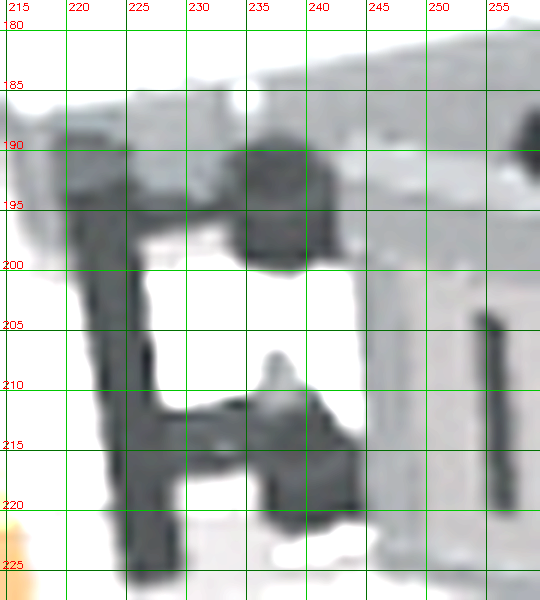

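View pics/z2.png

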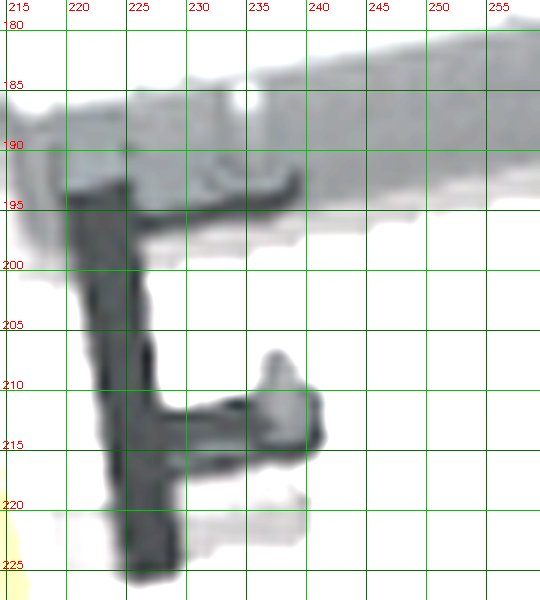

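View pics/z3.png

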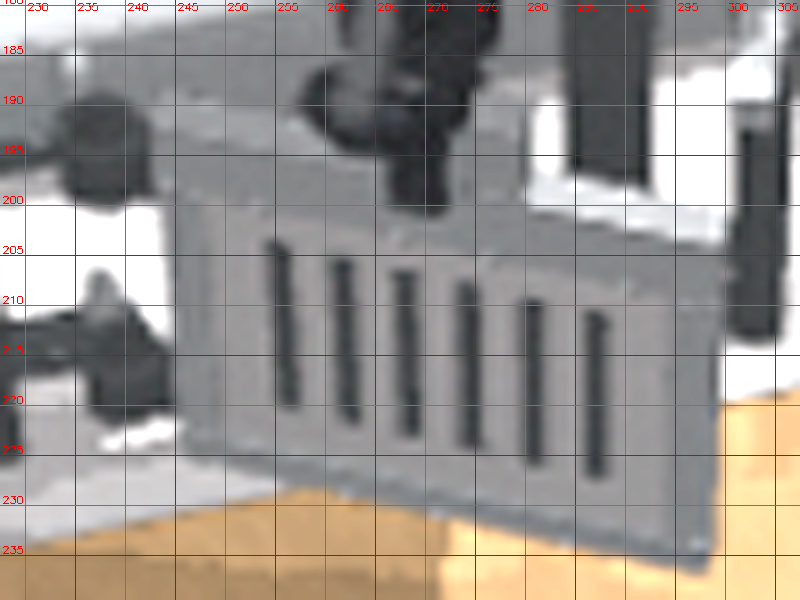

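```bash
python3 - <<'E'
from mv import *
st()
g=np.array([.4728,.0402,np.radians(-11.3)]); np.save('g.npy',g)
p,y=tcp_for(0,0,.085,30,g); print(p,y,rel(p,y))
E
```

```text
t 8.13 pos [ 0.5281 -0.0787  0.2226] yaw -131.24 j [-0.63  0.62  0.99  1.9  -0.63  0.97 -1.64] F [-0.6 -0.5 -4.2] open 0.0111
[np.float64(0.540864530495418), np.float64(-0.019596151117260867), 0.22210000000000002] -131.3 ([-0.0528, 0.0294, 0.0006], [0.01, 0.05, 0.06])
```

Call:
arm_command([
  {"translation": [-0.007,0.004,0],"delta_rot": [0,0,0],"fingers": 0.005},
  {"translation": [-0.016,0.009,0],"delta_rot": [0,0,0],"fingers": 0.005},
  {"translation": [-0.025,0.014,0],"delta_rot": [0,0,0],"fingers": 0.005},
  {"translation": [-0.034,0.019,0],"delta_rot": [0,0,0],"fingers": 0.005},
  {"translation": [-0.043,0.024,0],"delta_rot": [0,0,0],"fingers": 0.005},
  {"translation": [-0.05,0.0275,0],"delta_rot": [0,0,0],"fingers": 0.005},
  {"translation": [-0.0528,0.0294,0.0005],"delta_rot": [0,0,0],"fingers": 0.005},
  {"translation": [-0.0528,0.0294,0.0005],"delta_rot": [0,0,0],"fingers": 0.005},
  {"translation": [-0.0528,0.0294,0.0005],"delta_rot": [0,0,0],"fingers": 0.005},
])

```text
time: 8.88
eef_pos: [0.5407, -0.0197, 0.2221]
tool_rot: [-0.413, 0.911, 0.0, 0.0]
ft_force: [-0.2, -0.1, -4.7]
opening: 0.0108
```

```bash
python3 - <<'E'
from mv import *
from ov import *
from zoom import *
st(); g=np.load('g.npy')
p,y=tcp_for(0,0,.085,30,g); print(rel(p,y))
zoom(P['side']['frame'],215,165,50,50,12,'i1',2.5)
q=door_q(); print(q)
over(P['side'],210,145,110,100,5.4,[(DOOR,q,(0,255,255)),(GUARD,g,(0,255,0))],'i2')
E
```

```text
t 8.98 pos [ 0.5407 -0.0202  0.2222] yaw -131.29 j [-0.73  0.64  0.99  1.88 -0.64  0.98 -1.74] F [-0.   0.2 -4.4] open 0.0109
([-0.0005, 0.0003, 0.0001], [0.0, 0.05, 0.01])
[ 0.47264892  0.03961914 -0.72059529  0.08513156]
```

View pics/i1.png

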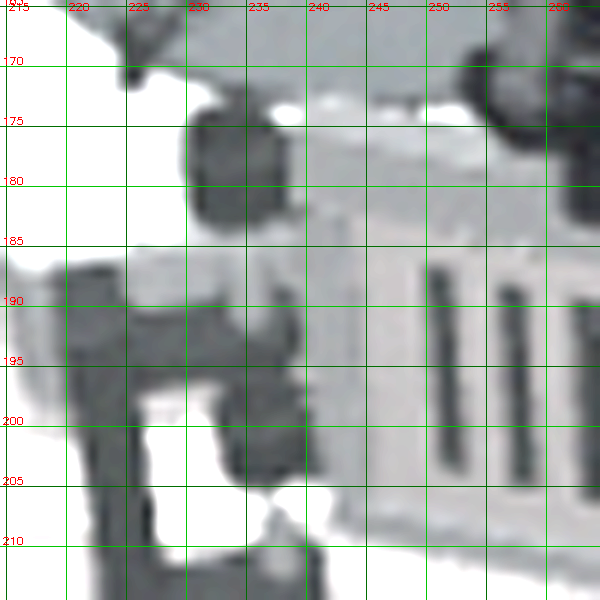

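View pics/i2.png

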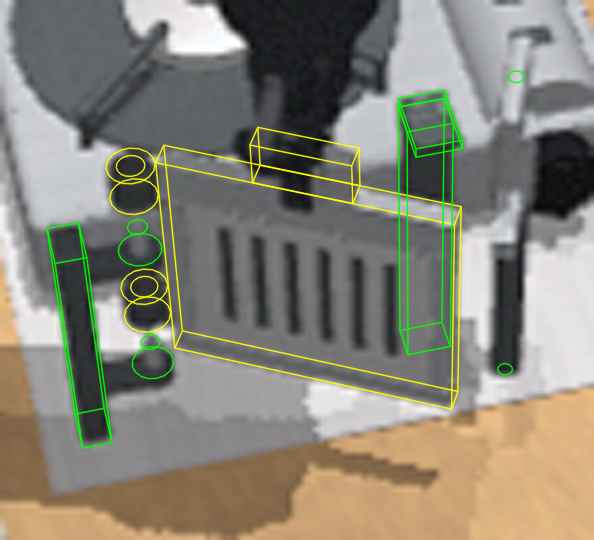

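```bash
NOSHOT=1 python3 - <<'E'
from mv import *
from ov import *
np.set_printoptions(suppress=True,precision=1)
g=np.load('g.npy'); q=door_q(); p=P['side']
def ext(q,r,z0,z1,n=''):
    t=np.linspace(0,2*np.pi,60); X=[(r*np.cos(a),r*np.sin(a),z) for a in t for z in(z0,z1)]
    w=proj(p,T(q,X)); print(n,w.min(0),w.max(0))
ext(q,12,90,112,'ku');ext(q,12,0,22,'kl')
ext(g,2.5,157,157,'putip');ext(g,2.5,67,67,'pltip');ext(g,11,35,45,'shl');ext(g,11,125,135,'shu')
for d in([.001,0],[0,.001]): print(proj(p,T(g+np.r_[d,0],[(0,0,100)]))-proj(p,T(g,[(0,0,100)])))
print(proj(p,T(q,[(165,-6,-15),(165,6,125),(16,-6,-15),(165,6,-15)])))
E
```

```text
ku [229.  171.8] [238.7 184.1]
kl [231.8 194.2] [241.  205.9]
putip [233.8 184.5] [235.7 185.9]
pltip [236.3 206. ] [238.1 207.3]
shl [233.9 208.6] [241.8 216.8]
shu [231.3 187.6] [239.6 196.1]
[[ 0.3 -0.1]]
[[-0.1 -0.2]]
[[293.  220.2]
 [294.8 182.7]
 [241.8 208.9]
 [294.2 216.9]]
```

```bash
python3 - <<'E'
from mv import *
for z in(.068,.064,.060): print(z,rel([.5413,-.0202,z+HZ],-131.3))
E
```

```text
0.068 ([-0.0003, -0.0005, 0.0171], [0.0, 0.05, 0.01])
0.064 ([-0.0003, -0.0005, 0.0211], [0.0, 0.05, 0.01])
0.06 ([-0.0003, -0.0005, 0.0251], [0.0, 0.05, 0.01])
```

Call:
arm_command([
  {"translation": [-0.0003,-0.0005,0.004],"delta_rot": [0,0,0],"fingers": 0.005},
  {"translation": [-0.0003,-0.0005,0.009],"delta_rot": [0,0,0],"fingers": 0.005},
  {"translation": [-0.0003,-0.0005,0.014],"delta_rot": [0,0,0],"fingers": 0.005},
  {"translation": [-0.0003,-0.0005,0.017],"delta_rot": [0,0,0],"fingers": 0.005},
  {"translation": [-0.0003,-0.0005,0.019],"delta_rot": [0,0,0],"fingers": 0.005},
  {"translation": [-0.0003,-0.0005,0.0205],"delta_rot": [0,0,0],"fingers": 0.005},
  {"translation": [-0.0003,-0.0005,0.0205],"delta_rot": [0,0,0],"fingers": 0.005},
])

```text
time: 9.57
eef_pos: [0.5412, -0.0203, 0.2014]
tool_rot: [-0.412, 0.911, 0.0, 0.0]
ft_force: [0.0, 0.5, -3.2]
opening: 0.011
```

```bash
python3 - <<'E'
from mv import *
st();s=bot.sense();print(s['torque'])
E
```

```text
t 9.57 pos [ 0.5412 -0.0203  0.2014] yaw -131.29 j [-0.71  0.66  0.96  1.9  -0.67  0.94 -1.72] F [ 0.   0.5 -3.2] open 0.011
[-0.00094359  0.00812702 -0.0202156 ]
```

Call:
arm_command([
  {"translation": [0,0,0.001],"delta_rot": [0,0,0],"fingers": 0.005},
  {"translation": [0,0,0.002],"delta_rot": [0,0,0],"fingers": 0.005},
  {"translation": [0,0,0.003],"delta_rot": [0,0,0],"fingers": 0.005},
  {"translation": [0,0,0.003],"delta_rot": [0,0,0],"fingers": 0.005},
])

```text
time: 9.9
eef_pos: [0.5412, -0.0202, 0.1983]
tool_rot: [-0.412, 0.911, 0.0, 0.0]
ft_force: [1.1, 0.4, -3.8]
opening: 0.0111
```

```bash
python3 - <<'E'
from mv import *
from ov import *
from zoom import *
st();s=bot.sense();print(s['torque'])
zoom(P['side']['frame'],215,170,50,50,12,'i3',2.5)
E
```

```text
t 10.0 pos [ 0.5412 -0.0203  0.1985] yaw -131.29 j [-0.71  0.66  0.96  1.9  -0.68  0.94 -1.72] F [-0.  -0.8 -3.3] open 0.011
[-0.04571585 -0.00691528 -0.00589417]
```

View pics/i3.png

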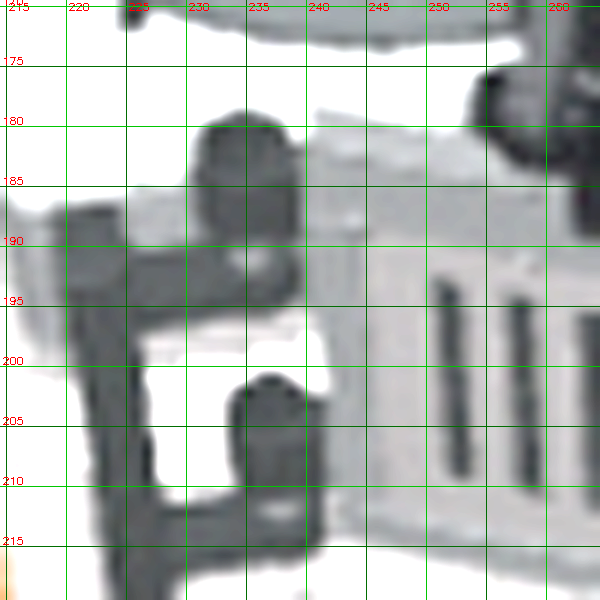

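Call:
arm_command([
  {"translation": [0,0,0.002],"delta_rot": [0,0,0],"fingers": 0.005},
  {"translation": [0,0,0.004],"delta_rot": [0,0,0],"fingers": 0.005},
  {"translation": [0,0,0.006],"delta_rot": [0,0,0],"fingers": 0.005},
  {"translation": [0,0,0.008],"delta_rot": [0,0,0],"fingers": 0.005},
  {"translation": [0,0,0.01],"delta_rot": [0,0,0],"fingers": 0.005},
  {"translation": [0,0,0.012],"delta_rot": [0,0,0],"fingers": 0.005},
  {"translation": [0,0,0.0135],"delta_rot": [0,0,0],"fingers": 0.005},
  {"translation": [0,0,0.0135],"delta_rot": [0,0,0],"fingers": 0.005},
])

```text
time: 10.67
eef_pos: [0.5411, -0.0203, 0.1847]
tool_rot: [-0.412, 0.911, 0.0, 0.0]
ft_force: [0.1, 0.3, -3.6]
opening: 0.0107
```

```bash
python3 - <<'E'
from mv import *
st();s=bot.sense();print(s['torque'],door_q())
E
```

```text
t 10.67 pos [ 0.5411 -0.0203  0.1847] yaw -131.29 j [-0.7   0.68  0.94  1.92 -0.7   0.91 -1.7 ] F [ 0.1  0.3 -3.6] open 0.0107
[-0.01569477 -0.03573104  0.02787816] [ 0.47303056  0.03952237 -0.72066233  0.04755992]
```

Excellent; ~2.5 mm to the shoulders. Lower gently to contact.

Call:
arm_command([
  {"translation": [0,0,0.0007],"delta_rot": [0,0,0],"fingers": 0.005},
  {"translation": [0,0,0.0014],"delta_rot": [0,0,0],"fingers": 0.005},
  {"translation": [0,0,0.002],"delta_rot": [0,0,0],"fingers": 0.005},
  {"translation": [0,0,0.0025],"delta_rot": [0,0,0],"fingers": 0.005},
  {"translation": [0,0,0.0025],"delta_rot": [0,0,0],"fingers": 0.005},
])

```text
time: 11.08
eef_pos: [0.5413, -0.0204, 0.1824]
tool_rot: [-0.412, 0.911, 0.0, 0.0]
ft_force: [1.2, -1.3, 1.7]
opening: 0.0109
```

```bash
python3 - <<'E'
from mv import *
st();s=bot.sense();print(s['torque'],door_q())
E
```

```text
t 11.08 pos [ 0.5413 -0.0204  0.1824] yaw -131.3 j [-0.69  0.68  0.93  1.92 -0.7   0.91 -1.7 ] F [ 1.2 -1.3  1.7] open 0.0109
[ 0.10499204  0.1420743  -0.02271554] [ 0.47325568  0.03940304 -0.72082143  0.04529572]
```

Call:
arm_command([
  {"translation": [0,0,0],"delta_rot": [0,0,0],"fingers": 0.013},
  {"translation": [0,0,0],"delta_rot": [0,0,0],"fingers": 0.016},
  {"translation": [0,0,0],"delta_rot": [0,0,0],"fingers": 0.018},
  {"translation": [0,0,0],"delta_rot": [0,0,0],"fingers": 0.018},
])

```text
time: 11.42
eef_pos: [0.5413, -0.0204, 0.1824]
tool_rot: [-0.412, 0.911, 0.0, 0.0]
ft_force: [-1.1, -0.1, -0.0]
opening: 0.0177
```

```bash
python3 - <<'E'
from mv import *
from ov import *
from zoom import *
st();s=bot.sense();print(s['torque'])
zoom(P['side']['frame'],215,170,50,50,12,'j1',2.5)
over(P['side'],210,145,110,100,5.4,[],'j2')
E
```

```text
t 11.52 pos [ 0.5413 -0.0203  0.1824] yaw -131.29 j [-0.69  0.68  0.93  1.92 -0.7   0.91 -1.7 ] F [-0.4 -0.1 -0.1] open 0.0177
[0.02963946 0.01417518 0.00800972]
```

View pics/j1.png

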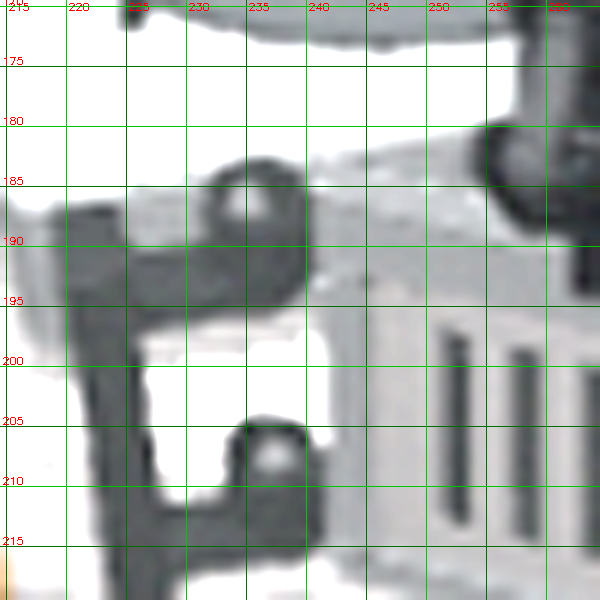

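View pics/j2.png

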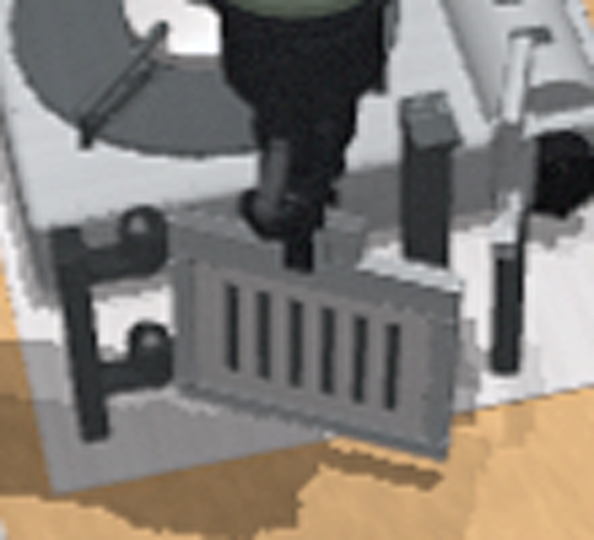

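Call:
arm_command([
  {"translation": [-0.0016,0,0],"delta_rot": [0,0,-1],"fingers": 0.018},
  {"translation": [-0.0047,0.0001,0],"delta_rot": [0,0,-3],"fingers": 0.018},
  {"translation": [-0.0079,0.0003,0],"delta_rot": [0,0,-5],"fingers": 0.018},
  {"translation": [-0.011,0.0007,0],"delta_rot": [0,0,-7],"fingers": 0.018},
  {"translation": [-0.0142,0.0011,0],"delta_rot": [0,0,-9],"fingers": 0.018},
  {"translation": [-0.0173,0.0017,0],"delta_rot": [0,0,-11],"fingers": 0.018},
  {"translation": [-0.0204,0.0023,0],"delta_rot": [0,0,-13],"fingers": 0.018},
  {"translation": [-0.0235,0.0031,0],"delta_rot": [0,0,-15],"fingers": 0.018},
  {"translation": [-0.0265,0.004,0],"delta_rot": [0,0,-17],"fingers": 0.018},
  {"translation": [-0.0295,0.0049,0],"delta_rot": [0,0,-19],"fingers": 0.018},
  {"translation": [-0.0325,0.006,0],"delta_rot": [0,0,-21],"fingers": 0.018},
  {"translation": [-0.0354,0.0072,0],"delta_rot": [0,0,-23],"fingers": 0.018},
  {"translation": [-0.0376,0.0082,0],"delta_rot": [0,0,-24.5],"fingers": 0.018},
  {"translation": [-0.039,0.0088,0],"delta_rot": [0,0,-25.5],"fingers": 0.018},
  {"translation": [-0.0397,0.0092,0],"delta_rot": [0,0,-26],"fingers": 0.018},
  {"translation": [-0.0397,0.0092,0],"delta_rot": [0,0,-26],"fingers": 0.018},
])

```text
time: 12.85
eef_pos: [0.5606, 0.0156, 0.1824]
tool_rot: [-0.607, 0.795, 0.0, 0.0]
ft_force: [-0.1, 0.1, 0.2]
opening: 0.0181
```

```bash
python3 - <<'E'
from mv import *
from ov import *
st();s=bot.sense();print(s['torque'])
over(P['side'],210,130,120,110,5.2,[],'k1')
E
```

```text
t 12.95 pos [0.5605 0.0154 0.1824] yaw -105.33 j [-0.68  0.66  0.81  1.87 -0.61  0.89 -1.41] F [1.4 0.8 0.5] open 0.0181
[-0.05359164 -0.01638587  0.01245827]
```

View pics/k1.png

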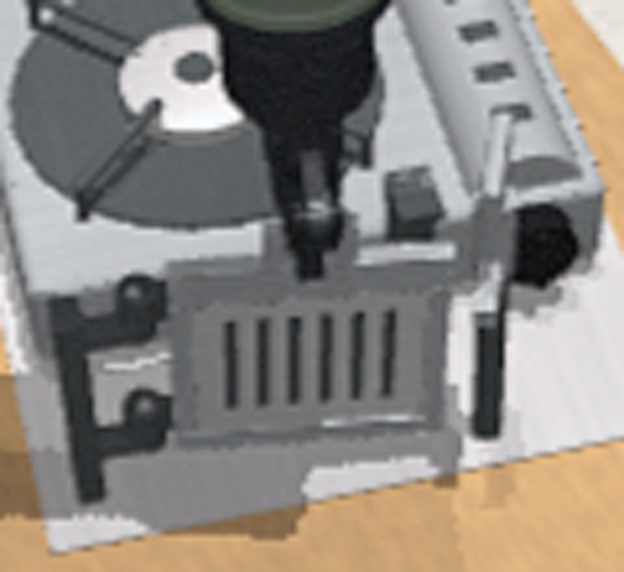

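Call:
arm_command([
  {"translation": [-0.0008,0,0],"delta_rot": [0,0,-0.5],"fingers": 0.018},
  {"translation": [-0.0016,0,0],"delta_rot": [0,0,-1],"fingers": 0.018},
  {"translation": [-0.0024,0,0],"delta_rot": [0,0,-1.5],"fingers": 0.018},
  {"translation": [-0.0032,0.0001,0],"delta_rot": [0,0,-2],"fingers": 0.018},
  {"translation": [-0.004,0.0001,0],"delta_rot": [0,0,-2.5],"fingers": 0.018},
  {"translation": [-0.0047,0.0001,0],"delta_rot": [0,0,-3],"fingers": 0.018},
  {"translation": [-0.0055,0.0002,0],"delta_rot": [0,0,-3.5],"fingers": 0.018},
  {"translation": [-0.0063,0.0002,0],"delta_rot": [0,0,-4],"fingers": 0.018},
  {"translation": [-0.0071,0.0003,0],"delta_rot": [0,0,-4.5],"fingers": 0.018},
  {"translation": [-0.0079,0.0003,0],"delta_rot": [0,0,-5],"fingers": 0.018},
  {"translation": [-0.0079,0.0003,0],"delta_rot": [0,0,-5],"fingers": 0.018},
])

```text
time: 13.87
eef_pos: [0.5624, 0.0233, 0.1824]
tool_rot: [-0.641, 0.768, 0.0, 0.0]
ft_force: [0.7, -1.1, 0.6]
opening: 0.0181
```

```bash
python3 - <<'E'
from mv import *
st();s=bot.sense();print(s['torque'])
E
```

```text
t 13.87 pos [0.5624 0.0233 0.1824] yaw -100.27 j [-0.68  0.65  0.79  1.86 -0.59  0.88 -1.35] F [ 0.7 -1.1  0.6] open 0.0181
[-0.08357072  0.00683121 -0.00330911]
```

Call:
arm_command([
  {"translation": [-0.0005,0,0],"delta_rot": [0,0,-0.3],"fingers": 0.018},
  {"translation": [-0.001,0,0],"delta_rot": [0,0,-0.6],"fingers": 0.018},
  {"translation": [-0.0014,0,0],"delta_rot": [0,0,-0.9],"fingers": 0.018},
  {"translation": [-0.0019,0,0],"delta_rot": [0,0,-1.2],"fingers": 0.018},
  {"translation": [-0.0024,0,0],"delta_rot": [0,0,-1.5],"fingers": 0.018},
  {"translation": [-0.0024,0,0],"delta_rot": [0,0,-1.5],"fingers": 0.018},
])

```text
time: 14.37
eef_pos: [0.5628, 0.0258, 0.1824]
tool_rot: [-0.651, 0.759, 0.0, 0.0]
ft_force: [-0.0, 0.0, -0.3]
opening: 0.0182
```

```bash
python3 - <<'E'
from mv import *
from ov import *
st();s=bot.sense();print(s['torque'])
over(P['side'],210,130,120,110,5.2,[],'k2')
E
```

```text
t 14.47 pos [0.5628 0.0257 0.1824] yaw -98.77 j [-0.68  0.65  0.78  1.86 -0.58  0.88 -1.33] F [ 0.3 -0.5 -0.3] open 0.0182
[-0.01987454 -0.079456   -0.01967838]
```

View pics/k2.png

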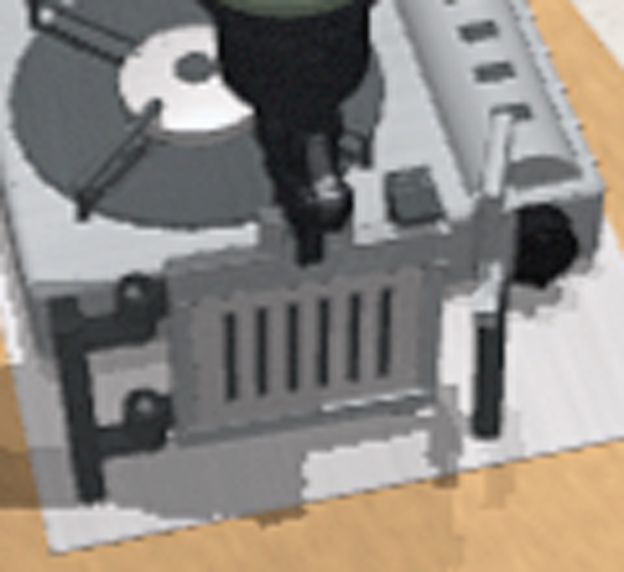

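Call:
arm_command([
  {"translation": [-0.0005,0,0],"delta_rot": [0,0,-0.3],"fingers": 0.018},
  {"translation": [-0.001,0,0],"delta_rot": [0,0,-0.6],"fingers": 0.018},
  {"translation": [-0.0014,0,0],"delta_rot": [0,0,-0.9],"fingers": 0.018},
  {"translation": [-0.0019,0,0],"delta_rot": [0,0,-1.2],"fingers": 0.018},
  {"translation": [-0.0019,0,0],"delta_rot": [0,0,-1.2],"fingers": 0.018},
])

```text
time: 14.88
eef_pos: [0.563, 0.0273, 0.1824]
tool_rot: [-0.659, 0.752, -0.0, 0.0]
ft_force: [-0.2, -2.5, 1.0]
opening: 0.0176
```

```bash
python3 - <<'E'
from mv import *
st();s=bot.sense();print(s['torque'])
E
```

```text
t 14.88 pos [0.563  0.0273 0.1824] yaw -97.55 j [-0.68  0.65  0.78  1.86 -0.58  0.88 -1.32] F [-0.2 -2.5  1. ] open 0.0176
[-0.56197681  0.1236358   0.01742162]
```

Call:
arm_command([
  {"translation": [0,0,0],"delta_rot": [0,0,0],"fingers": 0.03},
  {"translation": [0,0,0],"delta_rot": [0,0,0],"fingers": 0.045},
  {"translation": [0,0,0],"delta_rot": [0,0,0],"fingers": 0.05},
  {"translation": [0,0,0],"delta_rot": [0,0,0],"fingers": 0.05},
  {"translation": [0,0,-0.015],"delta_rot": [0,0,0],"fingers": 0.05},
  {"translation": [0,0,-0.04],"delta_rot": [0,0,0],"fingers": 0.05},
  {"translation": [0,0,-0.075],"delta_rot": [0,0,0],"fingers": 0.05},
  {"translation": [0,0,-0.1],"delta_rot": [0,0,0],"fingers": 0.05},
  {"translation": [0,0,-0.13],"delta_rot": [0,0,0],"fingers": 0.05},
  {"translation": [0,0,-0.14],"delta_rot": [0,0,0],"fingers": 0.05},
])

```text
time: 15.72
eef_pos: [0.5639, 0.0269, 0.3261]
tool_rot: [-0.659, 0.752, -0.001, 0.002]
ft_force: [0.8, 0.4, -0.0]
opening: 0.0498
```

```bash
python3 - <<'E'
from mv import *
from ov import *
st();g=np.load('g.npy')
q=np.r_[g,.045]
over(P['side'],215,130,110,110,5.4,[],'l0')
over(P['side'],215,130,110,110,5.4,[(GUARD,g,(0,255,0)),(DOOR,q,(0,255,255))],'l1')
over(P['top'],205,140,100,110,5.4,[],'l2')
E
```

```text
t 15.82 pos [0.5636 0.0273 0.3241] yaw -97.53 j [-0.78  0.49  0.92  1.7  -0.42  1.16 -1.44] F [-0.1  0.2 -0.5] open 0.0501
```

View pics/l0.png

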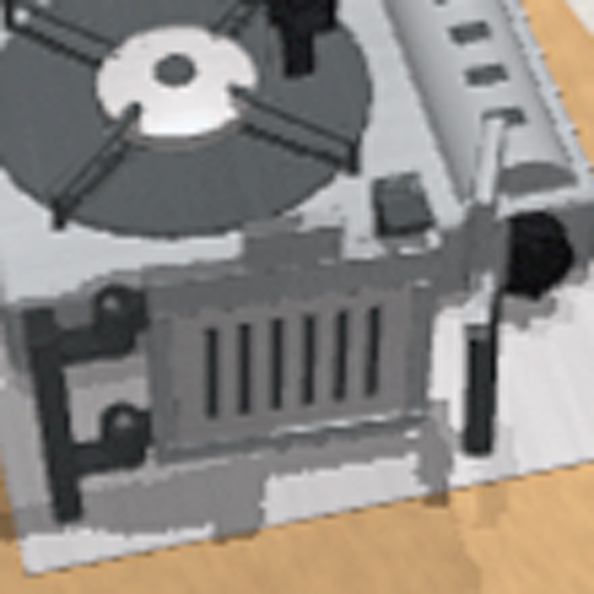

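View pics/l1.png

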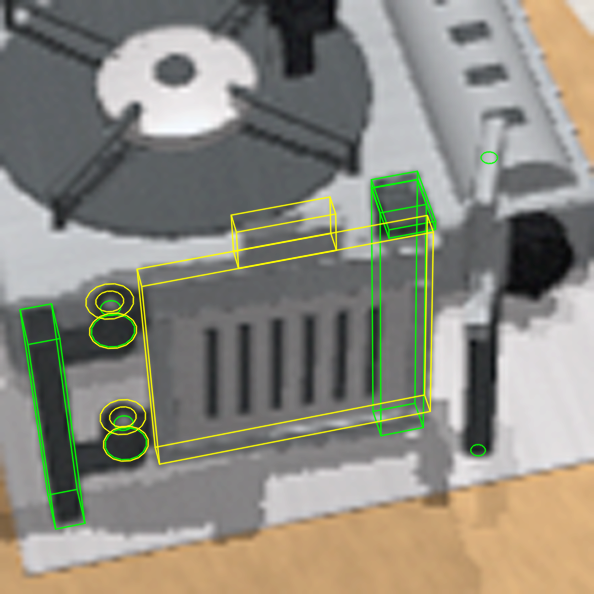

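View pics/l2.png

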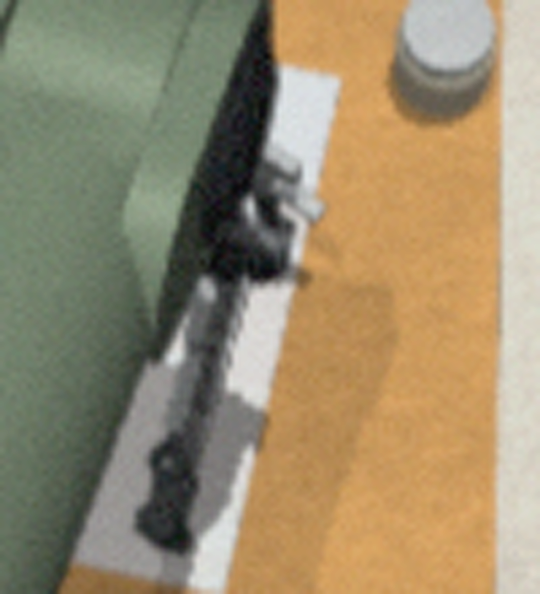

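```bash
NOSHOT=1 python3 - <<'E'
from mv import *
from ov import *
from zoom import *
g=np.load('g.npy')
for n,o in(('a',0),('b',3),('c',6)):
    over(P['side'],235,170,75,60,10,[(DOOR,np.r_[g[:2],g[2]-np.radians(o),.045],(0,255,255))],'m'+n)
zoom(P['side']['frame'],235,170,75,60,10,'mz',2.2)
E
```

```text
(no output)
```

View pics/mb.png

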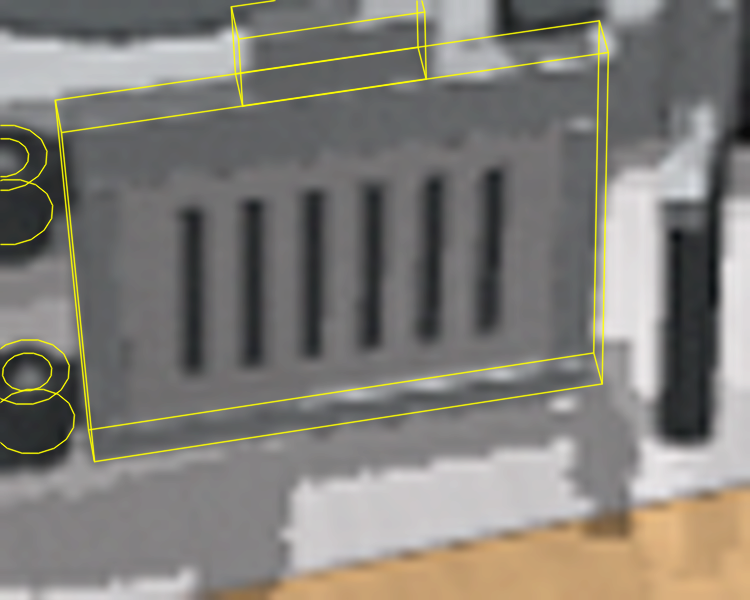

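View pics/mz.png

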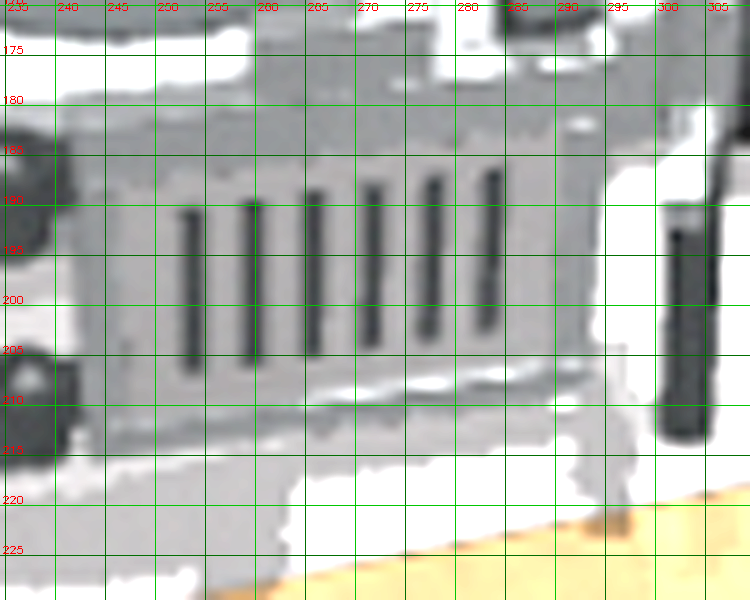

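```bash
python3 - <<'E'
from mv import *
from ov import *
st()
print(rel([.5622,.0240,.1824],-100.5),rel([.5622,.0240,.30],-100.5))
from zoom import *
zoom(P['side']['frame'],235,170,75,60,10,'mz2',2.2)
E
```

```text
t 15.92 pos [0.5627 0.0275 0.3218] yaw -97.54 j [-0.78  0.49  0.92  1.71 -0.42  1.15 -1.44] F [ 0.4 -0.1 -0.2] open 0.0496
([0.0036, 0.0, 0.1394], [0.02, 0.02, 2.96]) ([0.0035, 0.0001, 0.0218], [0.02, 0.02, 2.96])
```

View pics/mz2.png

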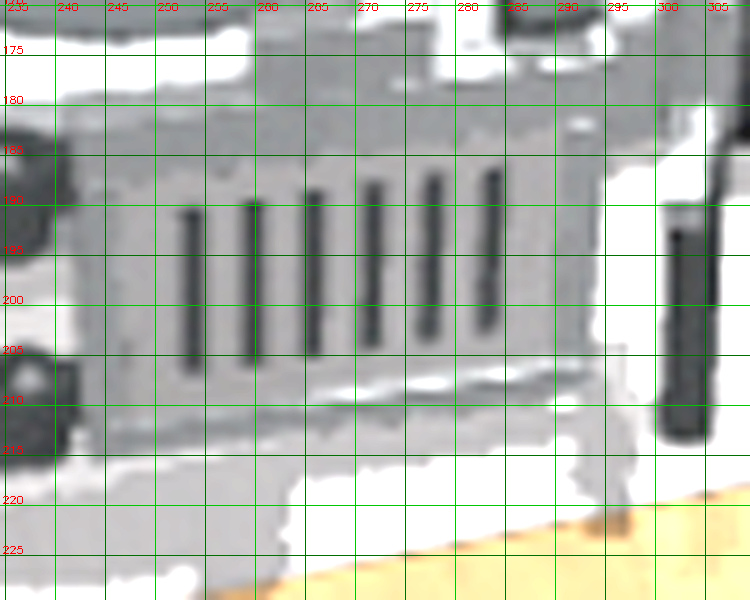

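Call:
arm_command([
  {"translation": [0.0035,0,0.02],"delta_rot": [0,0,3],"fingers": 0.05},
  {"translation": [0.0035,0,0.05],"delta_rot": [0,0,3],"fingers": 0.05},
  {"translation": [0.0035,0,0.08],"delta_rot": [0,0,3],"fingers": 0.05},
  {"translation": [0.0035,0,0.11],"delta_rot": [0,0,3],"fingers": 0.05},
  {"translation": [0.0035,0,0.13],"delta_rot": [0,0,3],"fingers": 0.05},
  {"translation": [0.0035,0,0.139],"delta_rot": [0,0,3],"fingers": 0.05},
  {"translation": [0.0035,0,0.139],"delta_rot": [0,0,3],"fingers": 0.044},
  {"translation": [0.0035,0,0.139],"delta_rot": [0,0,3],"fingers": 0.038},
  {"translation": [0.0035,0,0.139],"delta_rot": [0,0,3],"fingers": 0.034},
  {"translation": [0.0035,0,0.139],"delta_rot": [0,0,3],"fingers": 0.03},
  {"translation": [0.0035,0,0.139],"delta_rot": [0,0,3],"fingers": 0.026},
  {"translation": [0.0035,0,0.139],"delta_rot": [0,0,3],"fingers": 0.023},
  {"translation": [0.0035,0,0.139],"delta_rot": [0,0,3],"fingers": 0.02},
  {"translation": [0.0035,0,0.139],"delta_rot": [0,0,3],"fingers": 0.017},
  {"translation": [0.0035,0,0.139],"delta_rot": [0,0,3],"fingers": 0.015},
  {"translation": [0.0035,0,0.139],"delta_rot": [0,0,3],"fingers": 0.013},
  {"translation": [0.0035,0,0.139],"delta_rot": [0,0,3],"fingers": 0.013},
], newtons=20)

```text
time: 17.33
eef_pos: [0.5623, 0.0241, 0.1828]
tool_rot: [-0.639, 0.769, 0.0, 0.0]
ft_force: [0.1, -0.5, -0.0]
opening: 0.0133
```

```bash
python3 - <<'E'
from mv import *
from ov import *
st();s=bot.sense();print(s['torque'])
from zoom import *
zoom(P['side']['frame'],235,170,75,60,10,'n1',2.2)
E
```

```text
t 17.43 pos [0.5622 0.0241 0.1828] yaw -100.53 j [-0.68  0.65  0.79  1.86 -0.59  0.88 -1.36] F [-0.1 -0.8  0.3] open 0.0132
[-0.06745899 -0.01408669 -0.0134803 ]
```

View pics/n1.png

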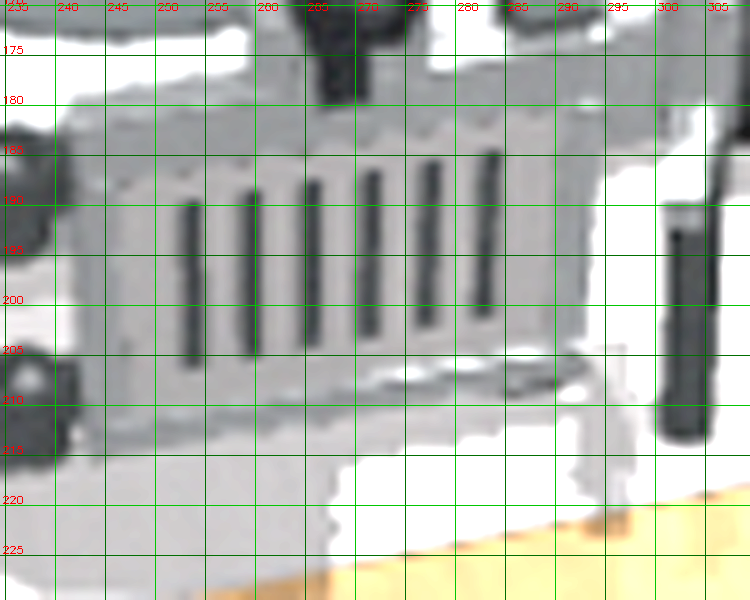

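Call:
arm_command([
  {"translation": [-0.0004,0,0],"delta_rot": [0,0,-0.25],"fingers": 0.013},
  {"translation": [-0.0008,0,0],"delta_rot": [0,0,-0.5],"fingers": 0.013},
  {"translation": [-0.0012,0,0],"delta_rot": [0,0,-0.75],"fingers": 0.013},
  {"translation": [-0.0012,0,0],"delta_rot": [0,0,-0.75],"fingers": 0.013},
])

```text
time: 17.77
eef_pos: [0.5624, 0.025, 0.1828]
tool_rot: [-0.644, 0.765, 0.0, -0.0]
ft_force: [-0.9, -2.9, 1.0]
opening: 0.0132
```

```bash
python3 - <<'E'
from mv import *
st();s=bot.sense();print(s['torque'])
E
```

```text
t 17.77 pos [0.5624 0.025  0.1828] yaw -99.77 j [-0.68  0.65  0.79  1.86 -0.59  0.88 -1.35] F [-0.9 -2.9  1. ] open 0.0132
[-0.52280709  0.16940391 -0.01711717]
```

Call:
arm_command([
  {"translation": [0.0002,0,0],"delta_rot": [0,0,0],"fingers": 0.0133},
  {"translation": [0.0004,0,0],"delta_rot": [0,0,0],"fingers": 0.014},
  {"translation": [0.0004,0,0],"delta_rot": [0,0,0],"fingers": 0.015},
  {"translation": [0.0004,0,0],"delta_rot": [0,0,0],"fingers": 0.016},
  {"translation": [0.0004,0,0],"delta_rot": [0,0,0],"fingers": 0.018},
  {"translation": [0.0004,0,0],"delta_rot": [0,0,0],"fingers": 0.021},
  {"translation": [0.0004,0,0],"delta_rot": [0,0,0],"fingers": 0.025},
  {"translation": [0.0004,0,0],"delta_rot": [0,0,0],"fingers": 0.025},
])

```text
time: 18.43
eef_pos: [0.5623, 0.0246, 0.1828]
tool_rot: [-0.644, 0.765, 0.0, -0.0]
ft_force: [0.5, 0.5, 1.0]
opening: 0.0251
```

```bash
python3 - <<'E'
from mv import *
from ov import *
st();s=bot.sense();print(s['torque'])
from zoom import *
zoom(P['side']['frame'],235,170,75,60,10,'n2',2.2)
g=np.load('g.npy')
over(P['side'],235,170,75,60,10,[(DOOR,np.r_[g[:2],g[2],.045],(0,255,255))],'n3')
E
```

```text
t 18.53 pos [0.5623 0.0246 0.1828] yaw -99.77 j [-0.68  0.65  0.79  1.86 -0.59  0.88 -1.35] F [0.3 0.3 0.8] open 0.0248
[0.00056543 0.0044609  0.00588121]
```

View pics/n2.png

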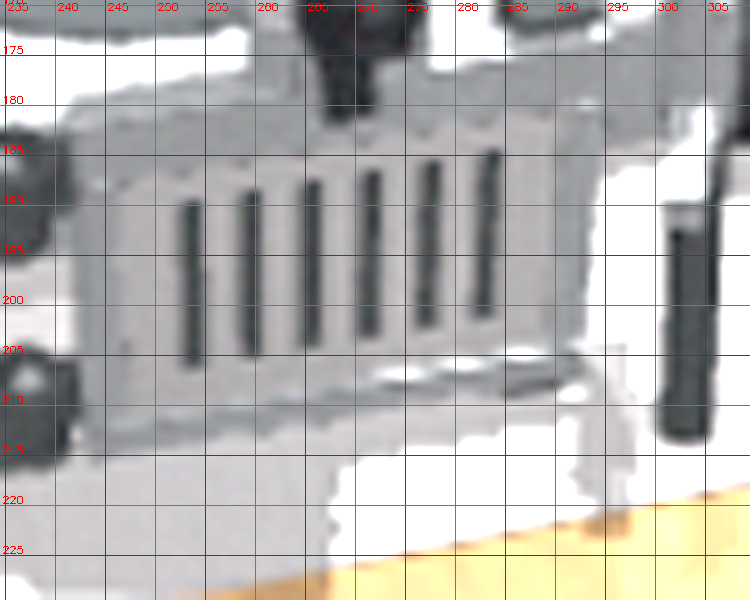

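View pics/n3.png

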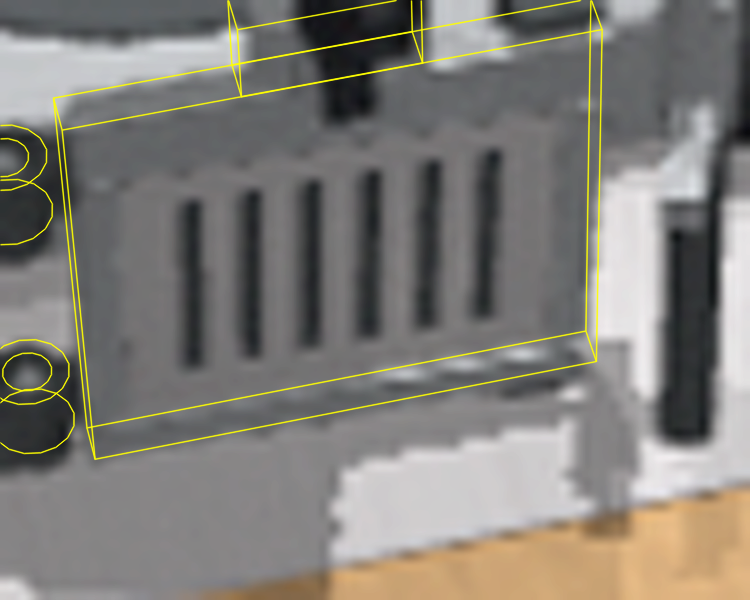

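Call:
arm_command([
  {"translation": [0,0,0],"delta_rot": [0,0,0],"fingers": 0.03},
  {"translation": [0,0,0],"delta_rot": [0,0,0],"fingers": 0.037},
  {"translation": [0,0,0],"delta_rot": [0,0,0],"fingers": 0.044},
  {"translation": [0,0,0],"delta_rot": [0,0,0],"fingers": 0.05},
  {"translation": [0,0,-0.008],"delta_rot": [0,0,0],"fingers": 0.05},
  {"translation": [0,0,-0.025],"delta_rot": [0,0,0],"fingers": 0.05},
  {"translation": [0,0,-0.05],"delta_rot": [0,0,0],"fingers": 0.05},
  {"translation": [0,0,-0.08],"delta_rot": [0,0,0],"fingers": 0.05},
  {"translation": [0,0.02,-0.1],"delta_rot": [0,0,0],"fingers": 0.05},
  {"translation": [0.05,0.08,-0.12],"delta_rot": [0,0,0],"fingers": 0.05},
  {"translation": [0.08,0.08,-0.13],"delta_rot": [0,0,0],"fingers": 0.05},
  {"translation": [0.12,0.08,-0.13],"delta_rot": [0,0,0],"fingers": 0.05},
  {"translation": [0.16,0.08,-0.13],"delta_rot": [0,0,0],"fingers": 0.05},
  {"translation": [0.2,0.08,-0.13],"delta_rot": [0,0,0],"fingers": 0.05},
])

```text
time: 19.7
eef_pos: [0.4515, -0.1452, 0.3139]
tool_rot: [-0.645, 0.764, 0.0, 0.001]
ft_force: [1.6, 0.6, 0.4]
opening: 0.05
```

```bash
python3 - <<'E'
from mv import *
from ov import *
st();s=bot.sense()
from zoom import *
zoom(P['side']['frame'],235,145,80,70,10,'p1',2.0)
zoom(P['top']['frame'],220,150,50,85,7,'p2',1.7)
E
```

```text
t 19.8 pos [ 0.4503 -0.1504  0.314 ] yaw -100.29 j [-0.59  0.33  1.01  1.93 -0.32  1.05 -1.19] F [-0.4  1.2  1.1] open 0.0497
```

View pics/p1.png

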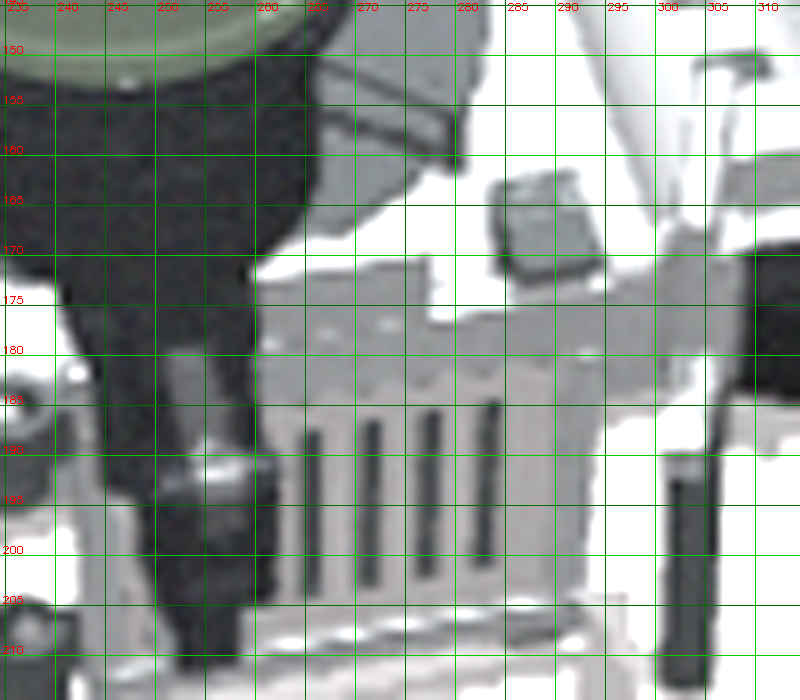

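View pics/p2.png

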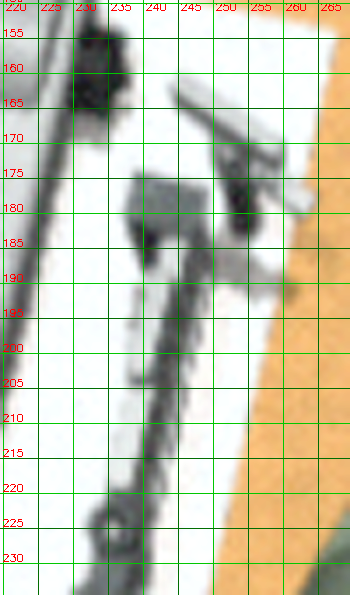

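```bash
NOSHOT=1 python3 - <<'E'
from mv import *
from ov import *
g=np.load('g.npy'); p=P['top']
a=atz(p,(243.7,162.2),.225); b=atz(p,(259.3,171.8),.225); v=b-a
print(a,b,(a+b)/2,np.linalg.norm(v),np.degrees(np.arctan2(v[1],v[0])))
c=T(g,[(190,-15,225)])[0]; print(c, proj(p,c), proj(P['side'],c))
th=(np.degrees(g[2])-90)-np.degrees(np.arctan2(v[1],v[0])); print('theta',th)
for t in(5,10,15,20):
    w=np.radians(-101.3-t)
    d=np.r_[np.cos(w),np.sin(w),0]
    print(t,proj(p,[c-.03*d,c+.03*d]).round(1).tolist(),proj(P['side'],[c-.03*d,c+.03*d]).round(1).tolist(), proj(p,c+.045*d-[0,0,.071]).round(1))
cc=(0,255,255)
for t in (12,20):
  w=np.radians(-101.3-t); q=np.r_[c[:2],w,0]
  W=box(-30,30,-5,5,191,225)+box(0,45,-6,6,140,154)
  over(P['top'],230,150,45,45,9,[(W,q,cc)],'t%d'%t); over(P['side'],285,140,40,60,9,[(W,q,cc)],'s%d'%t)
a=[cv2.imread('pics/%s.png'%n)[:405] for n in('t12','s12')]; cv2.imwrite('pics/ts12.png',np.hstack(a))
a=[cv2.imread('pics/%s.png'%n)[:405] for n in('t20','s20')]; cv2.imwrite('pics/ts20.png',np.hstack(a))
E
```

```text
[0.66690217 0.01699109 0.225     ] [ 0.63673591 -0.03350157  0.225     ] [ 0.65181904 -0.00825524  0.225     ] 0.05881760922507671 -120.85571692595089
[ 0.65617759 -0.01173899  0.225     ] [[252.62495203 165.68641529]] [[305.01986545 158.61307443]]
theta 19.55571692595089
5 [[243.7, 162.9], [261.6, 168.5]] [[303.0, 150.7], [307.1, 166.7]] [[266.3 175.3]]
10 [[243.9, 162.2], [261.3, 169.2]] [[303.9, 150.6], [306.1, 166.8]] [[265.9 176.4]]
15 [[244.3, 161.4], [261.0, 170.0]] [[304.9, 150.6], [305.1, 166.8]] [[265.4 177.4]]
20 [[244.7, 160.7], [260.6, 170.6]] [[305.9, 150.7], [304.1, 166.8]] [[264.8 178.4]]
```

View pics/ts12.png

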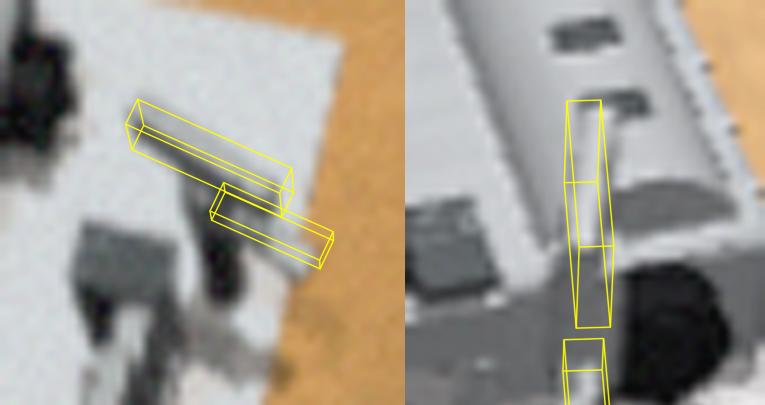

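View pics/ts20.png

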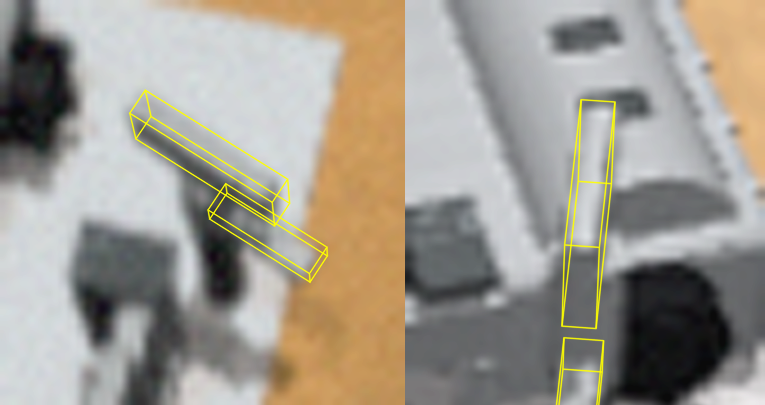

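```bash
python3 - <<'E'
from mv import *
st(); print(rel([.655,-.0105,.31],-32.5))
E
```

```text
t 19.8 pos [ 0.4503 -0.1504  0.314 ] yaw -100.29 j [-0.59  0.33  1.01  1.93 -0.32  1.05 -1.19] F [-0.4  1.2  1.1] open 0.0497
([-0.1742, -0.1764, 0.0043], [-0.08, -0.07, -67.79])
```

Call:
arm_command([
  {"translation": [-0.174,-0.176,0.004],"delta_rot": [0,0,-67.8],"fingers": 0.042},
  {"translation": [-0.174,-0.176,0.004],"delta_rot": [0,0,-67.8],"fingers": 0.042},
  {"translation": [-0.174,-0.176,0.004],"delta_rot": [0,0,-67.8],"fingers": 0.042},
  {"translation": [-0.174,-0.176,0.004],"delta_rot": [0,0,-67.8],"fingers": 0.042},
  {"translation": [-0.174,-0.176,0.004],"delta_rot": [0,0,-67.8],"fingers": 0.042},
  {"translation": [-0.174,-0.176,0.004],"delta_rot": [0,0,-67.8],"fingers": 0.042},
  {"translation": [-0.174,-0.176,0.004],"delta_rot": [0,0,-67.8],"fingers": 0.042},
  {"translation": [-0.174,-0.176,0.004],"delta_rot": [0,0,-67.8],"fingers": 0.042},
  {"translation": [-0.174,-0.176,0.004],"delta_rot": [0,0,-67.8],"fingers": 0.042},
  {"translation": [-0.174,-0.176,0.004],"delta_rot": [0,0,-67.8],"fingers": 0.042},
  {"translation": [-0.174,-0.176,0.004],"delta_rot": [0,0,-67.8],"fingers": 0.042},
  {"translation": [-0.174,-0.176,0.004],"delta_rot": [0,0,-67.8],"fingers": 0.042},
])

```text
time: 20.8
eef_pos: [0.6545, -0.0109, 0.3107]
tool_rot: [0.96, -0.281, 0.001, 0.0]
ft_force: [-0.4, -0.1, 0.7]
opening: 0.0419
```

```bash
python3 - <<'E'
from mv import *
from ov import *
st(); print(rel([.655,-.0105,.255],-32.5)); print(rel([.655,-.0105,.213],-32.5))
over(P['side'],255,110,80,90,6.5,[],'r1')
E
```

```text
t 20.9 pos [ 0.6545 -0.0107  0.3105] yaw -32.62 j [-0.42  0.58  0.57  1.47 -0.32  1.19 -0.38] F [ 0.   0.9 -0.6] open 0.0419
([0.0002, -0.0004, 0.0555], [-0.01, -0.11, -0.12])
([0.0001, -0.0004, 0.0975], [-0.01, -0.11, -0.12])
```

View pics/r1.png

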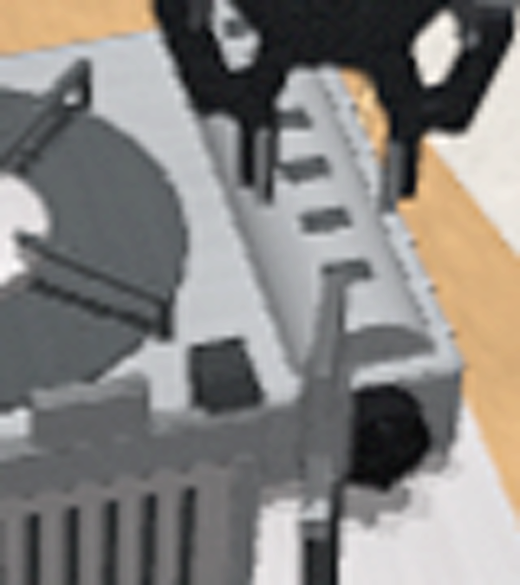

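Call:
arm_command([
  {"translation": [0,0,0.02],"delta_rot": [0,0,0],"fingers": 0.042},
  {"translation": [0,0,0.04],"delta_rot": [0,0,0],"fingers": 0.042},
  {"translation": [0,0,0.06],"delta_rot": [0,0,0],"fingers": 0.042},
  {"translation": [0,0,0.08],"delta_rot": [0,0,0],"fingers": 0.042},
  {"translation": [0,0,0.092],"delta_rot": [0,0,0],"fingers": 0.042},
  {"translation": [0,0,0.097],"delta_rot": [0,0,0],"fingers": 0.036},
  {"translation": [0,0,0.097],"delta_rot": [0,0,0],"fingers": 0.03},
  {"translation": [0,0,0.097],"delta_rot": [0,0,0],"fingers": 0.025},
  {"translation": [0,0,0.097],"delta_rot": [0,0,0],"fingers": 0.02},
  {"translation": [0,0,0.097],"delta_rot": [0,0,0],"fingers": 0.017},
], newtons=20)

```text
time: 21.73
eef_pos: [0.6551, -0.0108, 0.2145]
tool_rot: [0.96, -0.281, 0.002, -0.0]
ft_force: [0.2, -0.2, -0.1]
opening: 0.017
```

```bash
python3 - <<'E'
from mv import *
from ov import *
st();print(bot.sense()['torque'])
over(P['side'],255,110,80,90,6.5,[],'r2')
E
```

```text
t 21.83 pos [ 0.6549 -0.0108  0.2142] yaw -32.63 j [-0.4   0.67  0.52  1.57 -0.37  1.   -0.34] F [ 0.3 -1.3  0.2] open 0.0169
[-0.02361434 -0.00237508 -0.02580482]
```

View pics/r2.png

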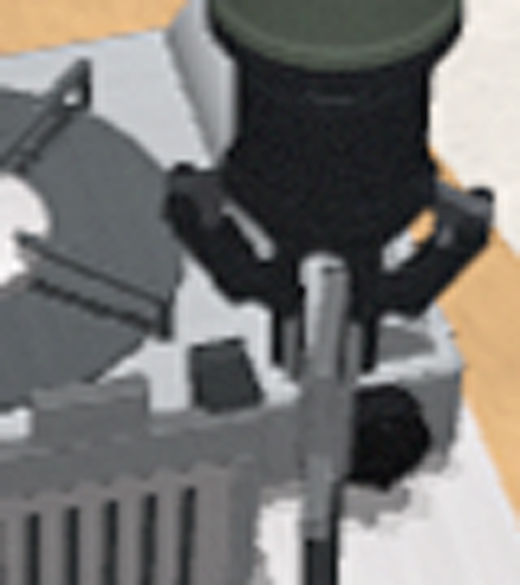

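Call:
arm_command([
  {"translation": [0,0,0],"delta_rot": [0,0,0],"fingers": 0.014},
  {"translation": [0,0,0],"delta_rot": [0,0,0],"fingers": 0.012},
  {"translation": [0,0,0],"delta_rot": [0,0,0],"fingers": 0.01},
  {"translation": [0,0,0],"delta_rot": [0,0,0],"fingers": 0.006},
  {"translation": [0,0,0],"delta_rot": [0,0,0],"fingers": 0.006},
  {"translation": [0,0,0],"delta_rot": [0,0,0],"fingers": 0.006},
], newtons=20)

```text
time: 22.33
eef_pos: [0.6563, -0.0116, 0.2148]
tool_rot: [0.96, -0.281, 0.003, 0.0]
ft_force: [10.8, -5.2, -3.9]
opening: 0.01
```

```bash
python3 - <<'E'
from mv import *
st();print(bot.sense()['torque'])
E
```

```text
t 22.33 pos [ 0.6563 -0.0116  0.2148] yaw -32.66 j [-0.4   0.67  0.52  1.57 -0.37  1.   -0.34] F [10.8 -5.2 -3.9] open 0.01
[-0.92486928 -2.01458033 -0.08688699]
```

Call:
arm_command([
  {"translation": [0.0002,0,0],"delta_rot": [0,0,0],"fingers": 0.006},
  {"translation": [0.0002,0,0],"delta_rot": [0,0,0],"fingers": 0.006},
  {"translation": [0.0002,0,0],"delta_rot": [0,0,0],"fingers": 0.006},
])

```text
time: 22.58
eef_pos: [0.6564, -0.0117, 0.2148]
tool_rot: [0.96, -0.281, 0.003, 0.0]
ft_force: [1.8, -0.8, -2.4]
opening: 0.0094
```

```bash
python3 - <<'E'
from mv import *
st();print(bot.sense()['torque'])
E
```

```text
t 22.58 pos [ 0.6564 -0.0117  0.2148] yaw -32.67 j [-0.4   0.67  0.52  1.57 -0.37  1.   -0.34] F [ 1.8 -0.8 -2.4] open 0.0094
[ 0.08155552 -0.07535433 -0.08324993]
```

Call:
arm_command([
  {"translation": [0,0,0],"delta_rot": [0,0,2],"fingers": 0.006},
  {"translation": [0,0,0],"delta_rot": [0,0,5],"fingers": 0.006},
  {"translation": [0,0,0],"delta_rot": [0,0,8],"fingers": 0.006},
  {"translation": [0,0,0],"delta_rot": [0,0,11],"fingers": 0.006},
  {"translation": [0,0,0],"delta_rot": [0,0,14],"fingers": 0.006},
  {"translation": [0,0,0],"delta_rot": [0,0,17],"fingers": 0.006},
  {"translation": [0,0,0],"delta_rot": [0,0,20],"fingers": 0.006},
  {"translation": [0,0,0],"delta_rot": [0,0,23],"fingers": 0.006},
  {"translation": [0,0,0],"delta_rot": [0,0,26],"fingers": 0.006},
  {"translation": [0,0,0],"delta_rot": [0,0,29],"fingers": 0.006},
  {"translation": [0,0,0],"delta_rot": [0,0,30],"fingers": 0.006},
])

```text
time: 23.5
eef_pos: [0.6562, -0.0114, 0.2148]
tool_rot: [0.854, -0.521, 0.003, -0.001]
ft_force: [-1.8, 1.9, 0.4]
opening: 0.0096
```

```bash
python3 - <<'E'
from mv import *
st();s=bot.sense();print(s['torque'],R.from_quat(s['tool_rot']).inv().apply(s['ft_force']))
E
```

```text
t 23.5 pos [ 0.6562 -0.0114  0.2148] yaw -62.8 j [-0.48  0.7   0.66  1.57 -0.48  1.03 -0.77] F [-1.8  1.9  0.4] open 0.0096
[0.46450136 0.63595947 0.12308714] [-2.53014691  0.70036866 -0.39966189]
```

Call:
arm_command([
  {"translation": [0,0,0],"delta_rot": [0,0,2],"fingers": 0.006},
  {"translation": [0,0,0],"delta_rot": [0,0,5],"fingers": 0.006},
  {"translation": [0,0,0],"delta_rot": [0,0,8],"fingers": 0.006},
  {"translation": [0,0,0],"delta_rot": [0,0,11],"fingers": 0.006},
  {"translation": [0,0,0],"delta_rot": [0,0,14],"fingers": 0.006},
  {"translation": [0,0,0],"delta_rot": [0,0,17],"fingers": 0.006},
  {"translation": [0,0,0],"delta_rot": [0,0,20],"fingers": 0.006},
  {"translation": [0,0,0],"delta_rot": [0,0,23],"fingers": 0.006},
  {"translation": [0,0,0],"delta_rot": [0,0,26],"fingers": 0.006},
  {"translation": [0,0,0],"delta_rot": [0,0,29],"fingers": 0.006},
  {"translation": [0,0,0],"delta_rot": [0,0,31],"fingers": 0.006},
  {"translation": [0,0,0],"delta_rot": [0,0,33],"fingers": 0.006},
  {"translation": [0,0,0],"delta_rot": [0,0,34],"fingers": 0.006},
  {"translation": [0,0,0],"delta_rot": [0,0,34],"fingers": 0.006},
])

```text
time: 24.67
eef_pos: [0.6561, -0.0109, 0.2148]
tool_rot: [-0.664, 0.748, -0.002, 0.002]
ft_force: [-0.7, 4.7, 1.0]
opening: 0.0095
```

```bash
python3 - <<'E'
from mv import *
from ov import *
st();s=bot.sense();print(s['torque'],R.from_quat(s['tool_rot']).inv().apply(s['ft_force']))
over(P['side'],235,120,95,100,6,[],'u1')
E
```

```text
t 24.77 pos [ 0.6561 -0.0109  0.2148] yaw -96.7 j [-0.55  0.76  0.81  1.58 -0.6   1.07 -1.27] F [-1.6  5.2 -0.4] open 0.0099
[ 1.08327814  0.51284755 -0.02011444] [-5.01127662  2.23675313  0.40435711]
```

View pics/u1.png

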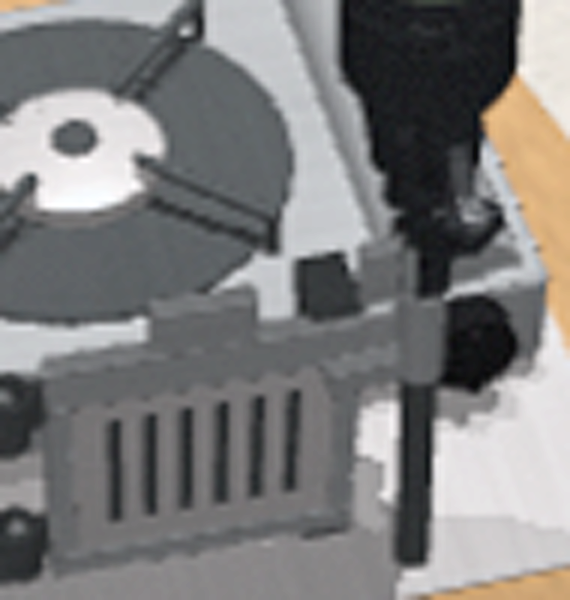

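Call:
arm_command([
  {"translation": [0,0,0],"delta_rot": [0,0,1],"fingers": 0.006},
  {"translation": [0,0,0],"delta_rot": [0,0,2],"fingers": 0.006},
  {"translation": [0,0,0],"delta_rot": [0,0,3],"fingers": 0.006},
  {"translation": [0,0,0],"delta_rot": [0,0,4],"fingers": 0.006},
  {"translation": [0,0,0],"delta_rot": [0,0,4],"fingers": 0.006},
])

```text
time: 25.18
eef_pos: [0.6561, -0.0108, 0.2148]
tool_rot: [-0.637, 0.771, -0.002, 0.002]
ft_force: [-1.3, 3.0, 1.9]
opening: 0.0099
```

```bash
python3 - <<'E'
from mv import *
st();s=bot.sense();print(s['torque'],R.from_quat(s['tool_rot']).inv().apply(s['ft_force']))
E
```

```text
t 25.18 pos [ 0.6561 -0.0108  0.2148] yaw -100.8 j [-0.56  0.76  0.83  1.58 -0.62  1.07 -1.33] F [-1.3  3.   1.9] open 0.0099
[ 0.91942486  0.43728155 -0.04760312] [-2.68407598  1.85454077 -1.88207047]
```

Call:
arm_command([
  {"translation": [0,0,0],"delta_rot": [0,0,0.7],"fingers": 0.006},
  {"translation": [0,0,0],"delta_rot": [0,0,1.4],"fingers": 0.006},
  {"translation": [0,0,0],"delta_rot": [0,0,2.1],"fingers": 0.006},
  {"translation": [0,0,0],"delta_rot": [0,0,2.8],"fingers": 0.006},
  {"translation": [0,0,0],"delta_rot": [0,0,2.8],"fingers": 0.006},
])

```text
time: 25.6
eef_pos: [0.6561, -0.0108, 0.2148]
tool_rot: [-0.618, 0.786, -0.002, 0.002]
ft_force: [-2.3, 3.5, 1.9]
opening: 0.0097
```

```bash
python3 - <<'E'
from mv import *
st();s=bot.sense();print(s['torque'],R.from_quat(s['tool_rot']).inv().apply(s['ft_force']))
E
```

```text
t 25.6 pos [ 0.6561 -0.0108  0.2148] yaw -103.63 j [-0.57  0.77  0.84  1.58 -0.63  1.08 -1.37] F [-2.3  3.5  1.9] open 0.0097
[0.61567374 0.60509319 0.99119084] [-2.8900687   3.01300049 -1.89884068]
```

Call:
arm_command([
  {"translation": [0,0,0],"delta_rot": [0,0,0],"fingers": 0.006},
  {"translation": [0,0,0],"delta_rot": [0,0,0],"fingers": 0.011},
  {"translation": [0,0,0],"delta_rot": [0,0,0],"fingers": 0.014},
  {"translation": [0,0,0],"delta_rot": [0,0,0],"fingers": 0.02},
  {"translation": [0,0,0],"delta_rot": [0,0,0],"fingers": 0.03},
  {"translation": [0,0,0],"delta_rot": [0,0,0],"fingers": 0.04},
  {"translation": [0,0,0],"delta_rot": [0,0,0],"fingers": 0.04},
  {"translation": [0,0,-0.015],"delta_rot": [0,0,0],"fingers": 0.04},
  {"translation": [0,0,-0.045],"delta_rot": [0,0,0],"fingers": 0.04},
  {"translation": [0,0,-0.08],"delta_rot": [0,0,0],"fingers": 0.04},
  {"translation": [0,0,-0.11],"delta_rot": [0,0,0],"fingers": 0.04},
  {"translation": [0.03,0.03,-0.13],"delta_rot": [0,0,0],"fingers": 0.04},
  {"translation": [0.07,0.08,-0.13],"delta_rot": [0,0,0],"fingers": 0.04},
  {"translation": [0.11,0.12,-0.13],"delta_rot": [0,0,0],"fingers": 0.04},
  {"translation": [0.15,0.14,-0.13],"delta_rot": [0,0,0],"fingers": 0.04},
  {"translation": [0.18,0.14,-0.13],"delta_rot": [0,0,0],"fingers": 0.04},
  {"translation": [0.22,0.14,-0.13],"delta_rot": [0,0,0],"fingers": 0.04},
  {"translation": [0.26,0.14,-0.13],"delta_rot": [0,0,0],"fingers": 0.04},
  {"translation": [0.3,0.14,-0.13],"delta_rot": [0,0,0],"fingers": 0.04},
  {"translation": [0.3,0.14,-0.13],"delta_rot": [0,0,0],"fingers": 0.04},
])

```text
time: 27.27
eef_pos: [0.4466, -0.2732, 0.3447]
tool_rot: [-0.617, 0.787, -0.003, 0.002]
ft_force: [-0.0, -0.4, 0.4]
opening: 0.0399
```

```bash
python3 - <<'E'
from mv import *
from ov import *
st()
g=np.load('g.npy'); c=T(g,[(190,-15,0)])[0]; q=np.r_[c[:2],g[2]+np.pi,0]
W=box(-30,30,-5,5,191,225)+box(0,45,-6,6,140,154)
over(P['side'],215,130,110,110,5.4,[],'v1')
over(P['top'],215,140,60,110,5.4,[],'v2')
over(P['side'],215,130,110,110,5.4,[(W,q,(0,255,255)),(DOOR,np.r_[g,.045],(0,255,0))],'v3')
over(P['top'],215,140,60,110,5.4,[(W,q,(0,255,255)),(DOOR,np.r_[g,.045],(0,255,0))],'v4')
cv2.imwrite('pics/v24.png',np.hstack([cv2.imread('pics/v2.png'),cv2.imread('pics/v4.png')]))
cv2.imwrite('pics/vt.png',P['top']['frame']);cv2.imwrite('pics/vs.png',P['side']['frame'])
E
```

```text
t 27.37 pos [ 0.4467 -0.2732  0.3446] yaw -103.97 j [-0.3   0.41  1.03  1.78 -0.38  1.16 -0.97] F [-0.2  0.5  0.1] open 0.0399
```

View pics/v1.png

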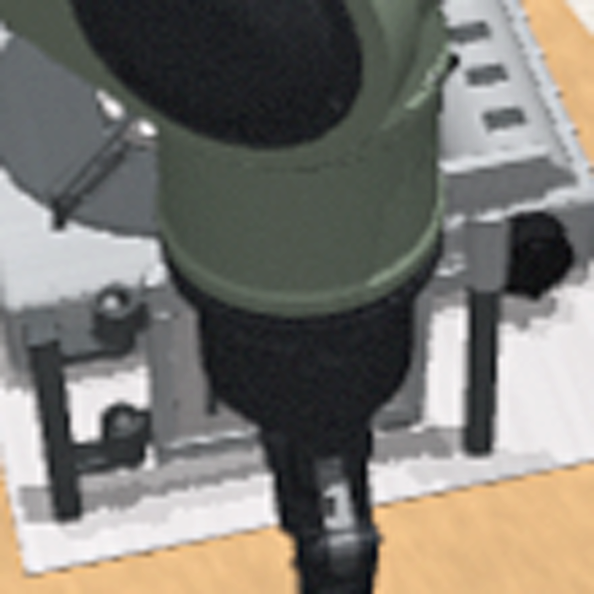

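View pics/v3.png

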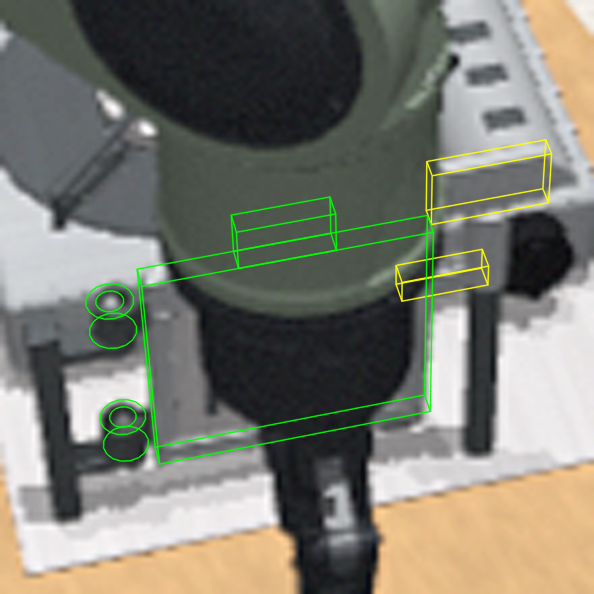

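View pics/v24.png

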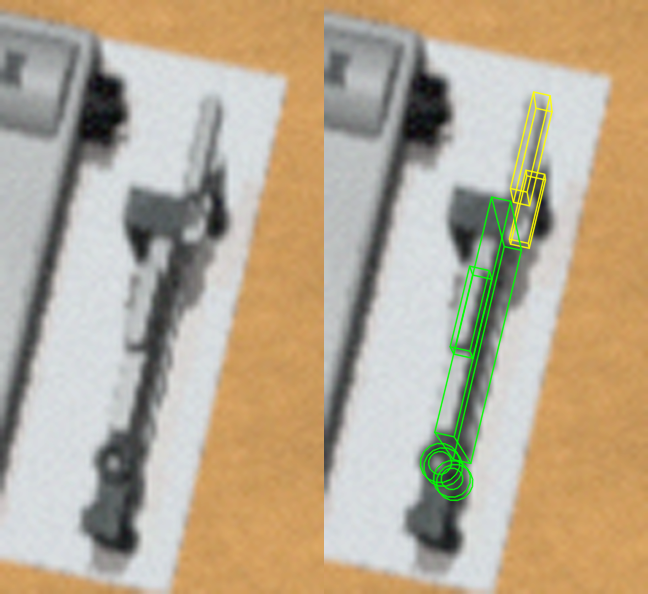

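View pics/vs.png

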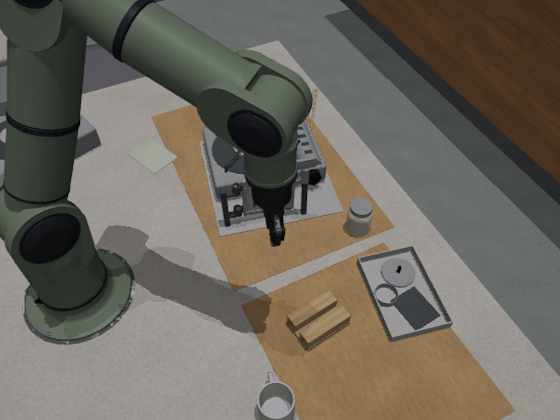

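Call:
arm_command([
  {"translation": [-0.03,0,-0.05],"delta_rot": [0,0,-5],"fingers": 0.04},
  {"translation": [-0.3,0.08,-0.07],"delta_rot": [0,0,-60],"fingers": 0.04},
  {"translation": [-0.3,0.08,-0.07],"delta_rot": [0,0,-60],"fingers": 0.04},
  {"translation": [-0.3,0.08,-0.07],"delta_rot": [0,0,-60],"fingers": 0.04},
  {"translation": [-0.3,0.08,-0.07],"delta_rot": [0,0,-60],"fingers": 0.04},
  {"translation": [-0.3,0.08,-0.07],"delta_rot": [0,0,-60],"fingers": 0.04},
  {"translation": [-0.3,0.08,-0.07],"delta_rot": [0,0,-60],"fingers": 0.04},
  {"translation": [-0.64,0.21,-0.07],"delta_rot": [0,0,-110],"fingers": 0.04},
  {"translation": [-0.64,0.21,-0.07],"delta_rot": [0,0,-110],"fingers": 0.04},
  {"translation": [-0.64,0.21,-0.07],"delta_rot": [0,0,-110],"fingers": 0.04},
  {"translation": [-0.64,0.21,-0.07],"delta_rot": [0,0,-110],"fingers": 0.04},
  {"translation": [-0.64,0.21,-0.07],"delta_rot": [0,0,-110],"fingers": 0.04},
  {"translation": [-0.64,0.21,-0.07],"delta_rot": [0,0,-110],"fingers": 0.04},
  {"translation": [-0.64,0.21,-0.07],"delta_rot": [0,0,-110],"fingers": 0.04},
  {"translation": [-0.64,0.21,-0.07],"delta_rot": [0,0,-110],"fingers": 0.04},
  {"translation": [-0.64,0.21,-0.07],"delta_rot": [0,0,-110],"fingers": 0.04},
  {"translation": [-0.64,0.21,-0.07],"delta_rot": [0,0,-110],"fingers": 0.04},
  {"translation": [-0.64,0.21,-0.07],"delta_rot": [0,0,-110],"fingers": 0.04},
  {"translation": [-0.64,0.21,-0.07],"delta_rot": [0,0,-110],"fingers": 0.04},
  {"translation": [-0.64,0.21,-0.07],"delta_rot": [0,0,-110],"fingers": 0.04},
])

```text
time: 29.03
eef_pos: [0.3971, 0.3983, 0.4126]
tool_rot: [0.999, 0.052, 0.003, 0.002]
ft_force: [-0.0, -1.0, -0.1]
opening: 0.0405
```

```bash
python3 - <<'E'
from mv import *
from ov import *
st()
g=np.load('g.npy'); c=T(g,[(190,-15,0)])[0]; q=np.r_[c[:2],g[2]+np.pi,0]
W=box(-30,30,-5,5,191,225)+box(0,45,-6,6,140,154)
over(P['side'],215,130,110,110,5.4,[],'w1')
over(P['side'],215,130,110,110,5.4,[(W,q,(0,255,255)),(DOOR,np.r_[g,.045],(0,255,0))],'w3')
cv2.imwrite('pics/wt.png',P['top']['frame']);cv2.imwrite('pics/ws.png',P['side']['frame'])
E
```

```text
t 29.13 pos [0.3974 0.3978 0.413 ] yaw 5.94 j [-1.26  0.31  0.5   1.55 -0.15  1.31 -0.64] F [-0.   0.6 -1. ] open 0.0402
```

View pics/w1.png

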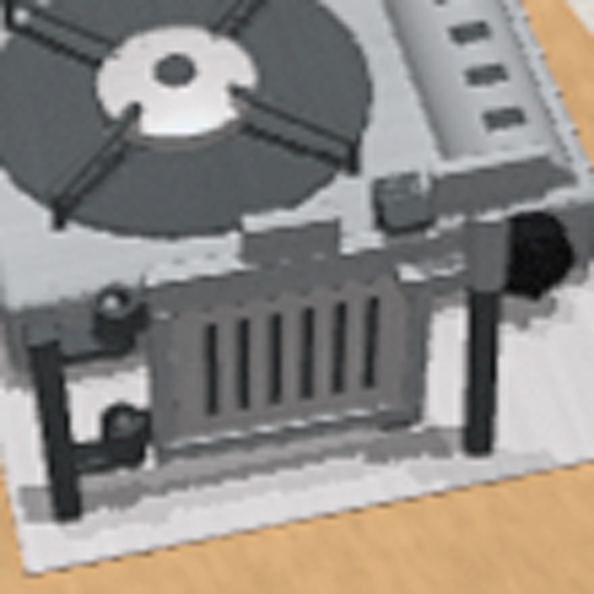

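View pics/w3.png

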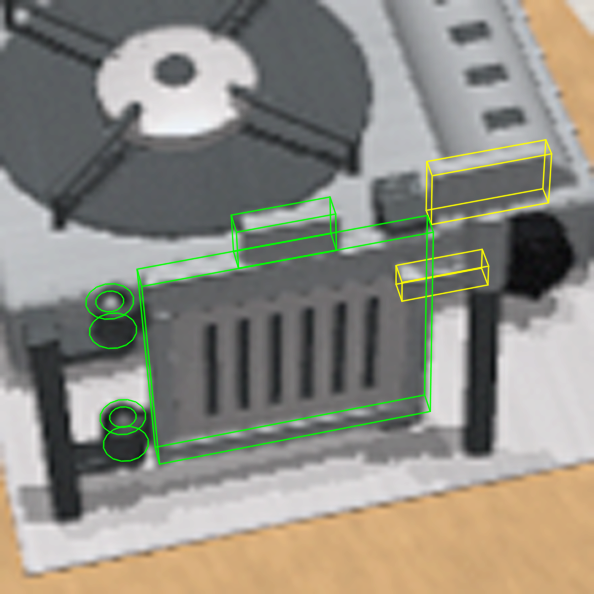

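View pics/ws.png

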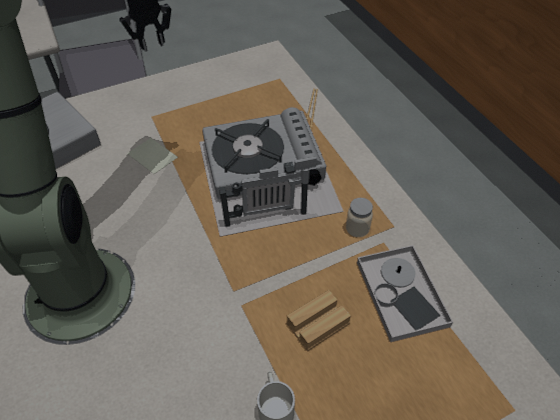

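```bash
NOSHOT=1 python3 - <<'E'
from mv import *
from ov import *
from zoom import *
zoom(P['top']['frame'],225,150,40,90,6.6,'x1',1.4)
zoom(P['side']['frame'],270,150,60,50,13,'x2',1.9)
E
```

```text
(no output)
```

View pics/x1.png

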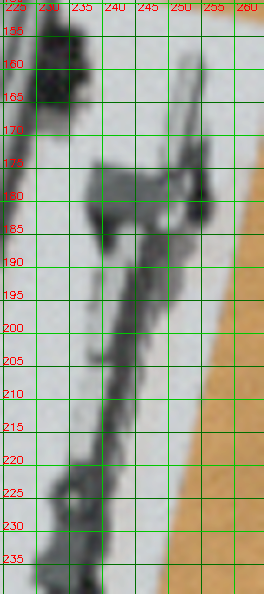

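View pics/x2.png

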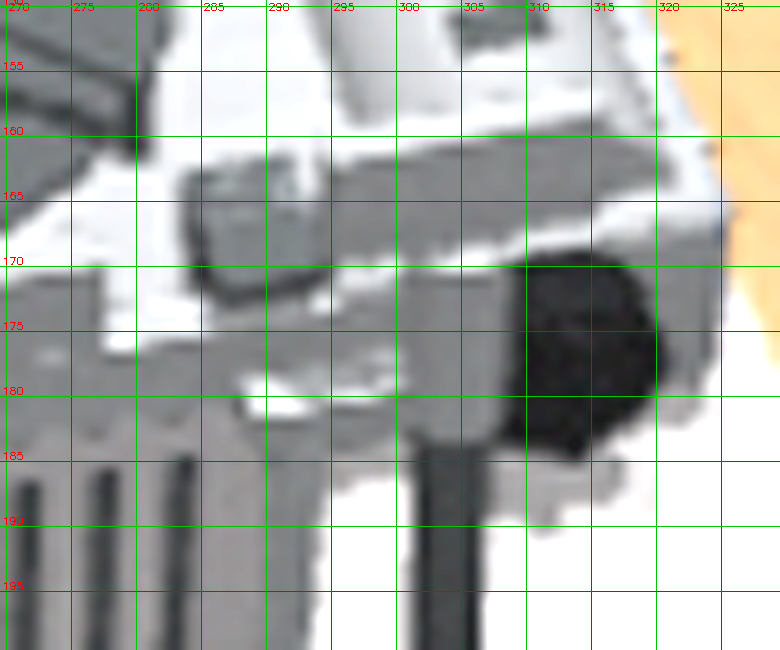

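```bash
python3 -c "
from station import bot
print(bot.job_done())"
```

```text
the job is handed in; nothing more can be done
None
```

The spatter-guard door is hung on both hinge pins, shut against the stop post, and held by the wing catch. I handed the job in at about 29 s of the 58 s allowed, with the arm well clear.

- **Hanging:** I gripped the door by its tab and lifted it out of the block. I brought the lower knuckle in sideways with the door about 30° open, then lowered it. The force on the wrist changed from about −3.6 N to +1.7 N at shoulder height, and both pin tops showed inside the knuckles.
- **Shutting:** On the first shut I felt the stop, but the door came back about 3–4° when I let go. I took hold again, pushed it slowly to the stop (about 3 N), eased off and opened the fingers slowly. It then stayed put.
- **Catch:** I turned the catch clockwise until the torque rose to about 1 N m at its end stop, then let go.

**Last checks:** In the last side picture the tongue lies in front of the door's free end, and the wing lies along the line of the shut door. The mug and jar were never touched and appear in place.

**Disagreements:** Both are within my measuring error, but neither was settled exactly.
- The picture puts the shut door about 1° more open than my model, although the contact force says it was at the stop.
- The hand stopped turning about 2° past the end-stop angle I expected.

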